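Lock the clamp stud in the welding rail

TASK

Take the red-handled T-head stud out of its wooden rack and lower its head into the rail's slot at the yellow-marked loading end. Slide it gently along the slot, away from the yellow end, until you feel it meet the hidden stop, then give it a quarter turn there so that it locks, upright with its collar down on the rail, and let go. Never ram or force the stud against the rail, and leave the paint tin, the steel angle and the wood offcut where they are.

Things in the scene. Friction and masses are not known exactly. Their poses are not given: they have to be found in the camera images.
- stud: Loose steel T-bolt stud, 68 mm tall, about 0.2 kg, standing upright in the rack, to be lifted straight out. Origin: centre of the underside of its head; z up along the shank. Head 30 (x) by 11 (y) by 8 mm high; shank 10 mm diameter; round collar 32 mm diameter from z = 18 to 24 mm, which comes to rest on the rail's top face.
- stud_handle (a point): Middle of the stud's red flat handle, 53 mm above the stud's origin: 50 mm (x) by 14 mm (y), from z = 38 to 68 mm of the stud. Its long side lies the same way as the head's long side. Below it a 12 mm neck down to the collar.
- rack: Fixed wooden block 90 (x) by 70 (y) by 26 mm high with a hole 33 (x) by 14 (y) mm, 16 mm deep, in its middle that holds the stud's head. Origin: centre of its underside.
- rail: Fixed T-slot rail, blue sides, bare metal top, 60 mm wide. Origin on the bench under the slot's middle line; x runs along the slot from the yellow loading end (-x) to the far end (+x), z up. Body x = -165 to +205 mm, open mouth x = -145 to +115 mm, 15 mm wide. Lips z = 17 to 25 mm, slot floor z = 5 mm. With its collar on the top the stud's origin is at z = 7 mm, head clear by 2 mm above and below.
- rail_top (a point): Middle line of the mouth at the rail's top face, above the rail's origin, 25 mm over the bench. Below the lips the channel is also only 15 mm wide, so the head cannot turn and jams, except in one locking pocket, 35 mm long and 42 mm wide, directly before a solid internal stop.
- rail_load (a point): Where to lower the stud in: middle of the slot's mouth at the level of the rail's top face, 115 mm from the rail's origin towards the yellow end, between two yellow bars.
- rail_stop_zone (a point): Middle of the stretch in which the stop's face may be: it is 50 mm or less to either side (rail x = 0 to +100 mm), not measured, out of sight. Stop and pocket are one tightened insert; the slot beyond is filled. The head's end meets the stop with the stud's axis 15 mm before it; there the corners bind on turning; backed off about 2 mm it turns freely, either way.
- tin: Loose full paint tin with an orange band, 66 mm diameter, 90 mm tall, a bystander. Origin: centre of its underside.
- angle: Loose piece of steel angle, foot 70 (x) by 50 (y) mm, upright leg 56 mm tall at its +x end, a bystander. Origin: centre of the foot's underside.
- offcut: Loose wood offcut 50 (x) by 120 (y) by 45 mm high, a bystander. Origin: centre of its underside.

How it is judged:
On the way, in this order (a step that is already met when the one before it is completed fails the run):
1. the stud's head is down in the slot at the loading end, lying along the slot (z of stud in the frame of rail below 0.0105 m and y of stud in the frame of rail between -0.004 and 0.004 m and x of stud in the frame of rail between -0.132 and -0.085 m and angle between the x axis of stud and the x axis of rail, either way round below 0.3 rad), for 0.1 s.
2. it has been slid along the slot, head still down in it and not yet turned, into the stretch where the stop may be (z of stud in the frame of rail below 0.0105 m and x of stud in the frame of rail above -0.028 m and angle between the x axis of stud and the x axis of rail, either way round below 0.3 rad), for 0.1 s.
At the end, for the whole second after the job is handed in: The stud stands in the slot, turned square to it (within 15 degrees) with its head under the lips in the locking pocket, collar down on the rail's top (within 1.5 mm), upright within about 5 degrees, released and at rest (angle between the x axis of stud and the x axis of rail, either way round above 1.309 rad and z of stud in the frame of rail between 0.004 and 0.0085 m and y of stud in the frame of rail between -0.004 and 0.004 m and x of stud in the frame of rail between -0.03 and 0.095 m and angle between stud's own z axis and vertical below 0.095 rad and linear speed of stud below 0.02 m/s); the robot touches nothing.
It fails at once if the stud is pushed, pressed or twisted against the rail with more than 22 N (contact force between stud and rail above 22 N).
It fails at once if the paint tin is moved more than 15 mm (distance of tin from where it was at the start of the episode above 0.015 m).
It fails at once if the steel angle is moved more than 15 mm (distance of angle from where it was at the start of the episode above 0.015 m).
It fails at once if the wood offcut is moved more than 15 mm (distance of offcut from where it was at the start of the episode above 0.015 m).
It also fails if it takes over 61 s, if anything falls off the work surface, if the arm or the gripper's body presses on something with over 40 N, if the wrist force passes 120 N, or if a joint passes its speed limit or range.

ROBOT

A 7-joint arm with a two-finger parallel gripper is mounted at the origin on the work surface. World frame = base frame: x ahead of the robot, y to its left, z up, the work surface at z = 0. Lengths are in m, angles in rad, forces in N, time in s.
With the tool pointing down it reaches from about 0.4 to 0.875 m from the base axis. Payload 19.3 kg.
Tool frame: the origin (TCP) lies at the very end of the fingers, on their centre line; the grasp point (between the pads) lies 19 mm behind it; y points along the fingers, x is the direction in which the jaws open and shut, and the axes are right-handed (so a half turn about y gives the same grasp; the last joint's range is limited). The gripper opens to 85 mm and grips with 20 to 120 N. Pads are 22 mm wide; open, the fingers measure 114 mm over their backs; the gripper's body (76 mm by 85 mm) begins 54 mm behind the grasp point. The pads swing forward as they close: fully open they stand 13 mm farther back than shut.
Start: joints at [-0.07, 0.521, -0.036, 1.599, 0.021, 1.021, -0.113], TCP at [0.625, -0, 0.205] pointing down, gripper open.
Joint ranges: [-2.91, 2.91], [-0.3, 2.13], [-1.5, 1.42], [0.17, 2.43], [-1.26, 4.41], [0.16, 1.93], [-2.52, 2.52]. Speed limits (rad/s): [1.89, 1.89, 2.39, 2.39, 3.01, 3.01, 3.01].

INTERFACE

Orientations are given as [roll, pitch, yaw] about the fixed x, y, z axes, in that order (R = Rz(yaw) Ry(pitch) Rx(roll)).
In Python, from workcell import bot gives the robot as it stands. The module is installed in compiled form; this text tells all that it offers.
- The arm moves only by the shell command python3 -m crank 'ROWS' [FORCE]. ROWS is JSON, a list of rows, each an object of numbers: "hand": the closure, from 0 (fully open) to 1 (shut); "dx", "dy", "dz": the shift along the tool's x, y, z in mm; "yaw": the turn about the tool's y in rad. In form: [{"hand": .., "dx": .., "dy": .., "dz": .., "yaw": ..}, ...]. A call has 1 to 12 rows; each row is the pose to reach, as a shift and turn from the pose commanded when the call began, along the tool's axes at that moment; what a row does not reach only later rows make up. A row lasts 1/12 s, in which the tool goes at most 41.7 mm and 7.16 degrees, less where a joint would pass 70% of its speed; a pose out of reach is approached as far as the arm can. A call with a gripper value outside its range is refused whole. The fingers move at their own pace and stop on an object; FORCE is the grip in N (left out, the last holds). Time passes only in rows, so rows that repeat a pose let the fingers close. It gives the time, the measured TCP pose, the force and the opening at its end, in the units of the state.
- bot.observe(): the state, without advancing time (a new reading comes with each control period).
- bot.grab_frame(name): name is "scene" or "side" or "wrist"; returns the picture (384x512x3 uint8, red, green, blue); there is no depth.
- bot.camera_info(name): a dict with "fx", "fy", "cx", "cy" (pixels), "rvec" (rotation vector, rad) and "tvec" (3), from world to camera coordinates, as OpenCV has them. Camera axes: x right, y down, z forward; pixel columns grow to the right and rows downward; lengths in m; the calibration is good to about 2 mm. A picture is of the moment at which its call begins: read the wrist's pose just before it. camera_info takes no time and is no camera call; for the wrist camera it gives the pose at the moment of the call.
- bot.job_done(): hands the job in, once; it reports no verdict.
The state is a dict: "clock": time; "qpos": joint angles; "qd": joint speeds; "joint_efforts": joint torques, N m; "position": TCP position; "tool_rot": TCP orientation; "force": force on the tool from outside, world axes, zero at the start; "moment": the same for the moment, N m; "grip_width": finger opening in m.
Only numpy, scipy, OpenCV 4.12 (cv2) and the standard library are available. Lean on these libraries where they do the work, as an engineer would, in place of code of your own. Each camera call takes 0.05 s, during which the arm holds its last target.

## Working session

There is one attempt and no reset: what is moved stays moved. The work goes in short steps, Python scripts to look and compute and a shell command to move; the robot and the scene stay as the last step left them, time stands still between calls to the robot, and variables do not carry over. Pictures are saved under pics/ and viewed, and the job is handed in when it is done.

```bash
mkdir -p pics; ls
python3 - <<'E'
from workcell import bot
import cv2
s=bot.observe()
print(s['clock'],s['position'],s['tool_rot'],s['force'],s['grip_width'])
for n in("scene","side","wrist"):
    print(n,bot.camera_info(n))
    cv2.imwrite(f"pics/{n}0.png",bot.grab_frame(n)[:,:,::-1])
E
```

```text
pics
0.0 [ 6.24653767e-01 -3.23875023e-05  2.04832382e-01] [-1.57087425e+00  1.11955136e-03  1.65868677e-06] [-0.45263309  0.02776883  0.03956166] 0.08535144496001888
scene {'fx': 375.65031848290084, 'fy': 375.65031848290084, 'cx': 256.5865562326006, 'cy': 192.1879691567706, 'rvec': array([ 1.36668316,  1.98000944, -1.01599853]), 'tvec': array([ 0.26804808, -0.18688038,  1.35529111])}
side {'fx': 430.41957272745594, 'fy': 430.41957272745594, 'cx': 256.9905723457861, 'cy': 198.25488163880118, 'rvec': array([ 2.4412182 , -0.1200981 ,  0.06230938]), 'tvec': array([-0.52009023,  0.00776351,  1.29878042])}
wrist {'fx': 322.8126994453701, 'fy': 322.8126994453701, 'cx': 252.79464611344898, 'cy': 188.47190217457003, 'rvec': array([-2.83695639e+00, -1.70751849e-03,  3.20397598e-05]), 'tvec': array([-0.62547951, -0.03955001,  0.37822756])}
```

View pics/scene0.png

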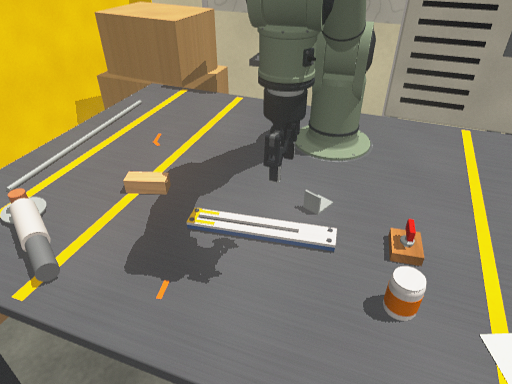

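View pics/side0.png

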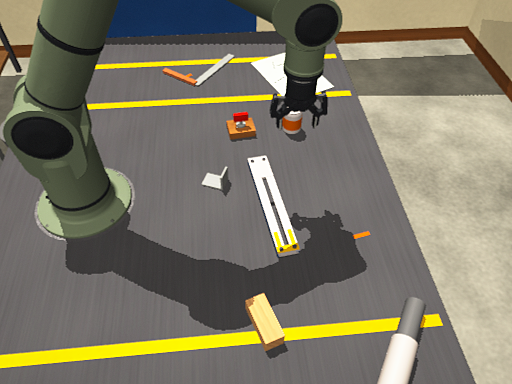

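View pics/wrist0.png

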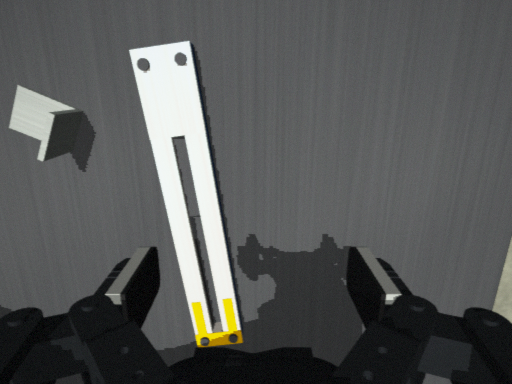

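The wrist view shows the rail with its yellow end at about (218,340) and far end at (160,45). The stud stands in the rack at scene (410,235) and side (240,122). Next I'll measure both.

```bash
cat > h.py <<'E'
import numpy as np,cv2
from workcell import bot
def ray(ci,uv):
    R=cv2.Rodrigues(np.array(ci['rvec']))[0]; t=np.array(ci['tvec'])
    uv=np.atleast_2d(uv).astype(float)
    d=np.c_[(uv[:,0]-ci['cx'])/ci['fx'],(uv[:,1]-ci['cy'])/ci['fy'],np.ones(len(uv))]
    return -R.T@t, d@R
def plane(ci,uv,z):
    c,d=ray(ci,uv); return c+d*((z-c[2])/d[:,2])[:,None]
def tri(rs):
    A=np.zeros((3,3));b=np.zeros(3)
    for c,d in rs:
        d=d[0]/np.linalg.norm(d);P=np.eye(3)-np.outer(d,d);A+=P;b+=P@c
    return np.linalg.solve(A,b)
def proj(ci,p):
    K=np.array([[ci['fx'],0,ci['cx']],[0,ci['fy'],ci['cy']],[0,0,1]])
    return cv2.projectPoints(np.atleast_2d(p).astype(float),np.array(ci['rvec']),np.array(ci['tvec']),K,None)[0][:,0]
def big(m,k=1):
    n,l,s,c=cv2.connectedComponentsWithStats(m.astype(np.uint8))
    o=1+np.argsort(-s[1:,4])[:k]
    return [(l==i,s[i],c[i]) for i in o]
E
python3 - <<'E'
from h import *
im=cv2.imread('pics/wrist0.png');ci=bot.camera_info('wrist')
hsv=cv2.cvtColor(im,cv2.COLOR_BGR2HSV)
m=(im.min(2)>170)|((hsv[...,1]>150)&(hsv[...,2]>150))
b=big(m)[0]; c=max(cv2.findContours(b[0].astype(np.uint8),0,2)[0],key=cv2.contourArea)
print('rail bbox',b[1])
p=plane(ci,c[:,0],0.025)[:,:2]
r=cv2.minAreaRect((p*1000).astype(np.float32)); print('rail top rect mm',r,cv2.boxPoints(r))
# slot
full=cv2.drawContours(np.zeros(m.shape,np.uint8),[c],-1,1,-1)
hole=(full>0)&~b[0]
for hb in big(hole,4):
    print(hb[1],plane(ci,hb[2],0.025))
    if hb[1][4]>200:
        cc=np.argwhere(hb[0])[:,::-1]
        print(cv2.minAreaRect((plane(ci,cc,0.025)[:,:2]*1000).astype(np.float32)))
R=[]
for n in('scene','side'):
    im=cv2.imread(f'pics/{n}0.png');ci=bot.camera_info(n);hsv=cv2.cvtColor(im,cv2.COLOR_BGR2HSV)
    m=((hsv[...,0]<4)|(hsv[...,0]>176))&(hsv[...,1]>180)&(hsv[...,2]>90)
    b=big(m)[0];print(n,'red',b[1],b[2]);R.append(ray(ci,b[2]))
    m=(hsv[...,0]>5)&(hsv[...,0]<20)&(hsv[...,1]>120)
    u,v=b[2].astype(int)
    for q in big(m,8): print('  wood?',q[1],q[2],plane(ci,q[2],0.026))
print('stud handle',tri(R))
for n,f in(('scene',(370,200,80,80)),('side',(210,95,110,60))):
    im=cv2.imread(f'pics/{n}0.png');x,y,w,h=f
    cv2.imwrite(f'pics/{n}_z.png',cv2.resize(im[y:y+h,x:x+w],None,fx=7,fy=7,interpolation=cv2.INTER_CUBIC))
E
```

```text
rail bbox [  129    41   113   306 13107]
rail top rect mm ((556.96923828125, -67.09786987304688), (60.771942138671875, 369.98150634765625), 7.73292350769043) [[ 501.96805   112.12199 ]
 [ 551.75116  -254.49493 ]
 [ 611.97046  -246.31772 ]
 [ 562.1873    120.299194]]
[ 171  135   58  198 2449] [[ 0.5596928  -0.08531588  0.025     ]]
((561.9727172851562, -102.13468933105469), (21.619718551635742, 259.6102294921875), 9.418469429016113)
[137  58  13  14 141] [[0.51510631 0.09807698 0.025     ]]
[175  52  12  14 131] [[0.55292455 0.10335592 0.025     ]]
[227 298   5   2   6] [[ 0.59612161 -0.17821208  0.025     ]]
scene red [406 219   9  22 148] [410.38513514 229.82432432]
  wood? [  95    3  133  106 8650] [155.31225434  49.88682081] [[-0.71050005 -1.1946209   0.026     ]]
  wood? [389 228  35  38 899] [405.04671858 248.14015573] [[0.51659088 0.27474046 0.026     ]]
  wood? [384 283  39  33 548] [400.10766423 304.39233577] [[0.68573912 0.27375015 0.026     ]]
  wood? [  8 189  20  14 168] [ 16.61904762 194.05952381] [[ 0.6760941  -0.73832466  0.026     ]]
  wood? [156 280  14  19 117] [
[... 537 characters left out ...]
 30  22 412] [240.75      129.2038835] [[0.49276502 0.2538348  0.026     ]]
  wood? [245 293  40  58 375] [261.65866667 326.072     ] [[ 0.48654706 -0.45570296  0.026     ]]
  wood? [ 10  45  23  13 223] [21.52466368 50.10762332] [[-0.36935232  0.8240749   0.026     ]]
  wood? [163  68  34  18 217] [179.68663594  76.05990783] [[0.28089526 0.58549918 0.026     ]]
  wood? [282 117  20  14 192] [291.11979167 124.19791667] [[0.66949747 0.26470356 0.026     ]]
  wood? [  0  46  10  28 157] [ 2.92993631 57.04458599] [[-0.43087054  0.77734817  0.026     ]]
  wood? [352 231  18   8  75] [360.93333333 234.61333333] [[ 0.79150152 -0.21764403  0.026     ]]
stud handle [0.49364756 0.27687533 0.06388408]
```

View pics/scene_z.png

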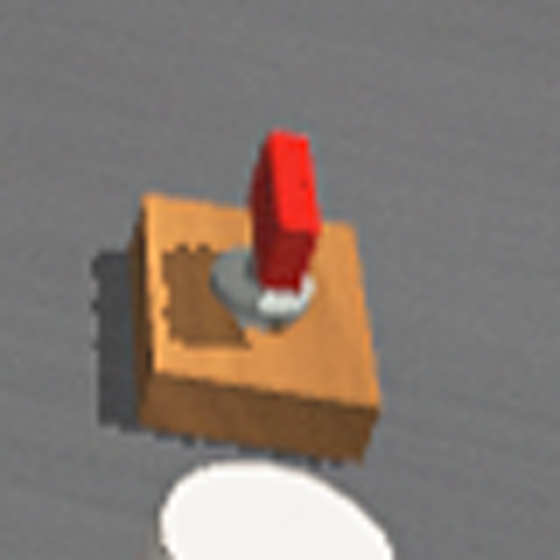

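View pics/side_z.png

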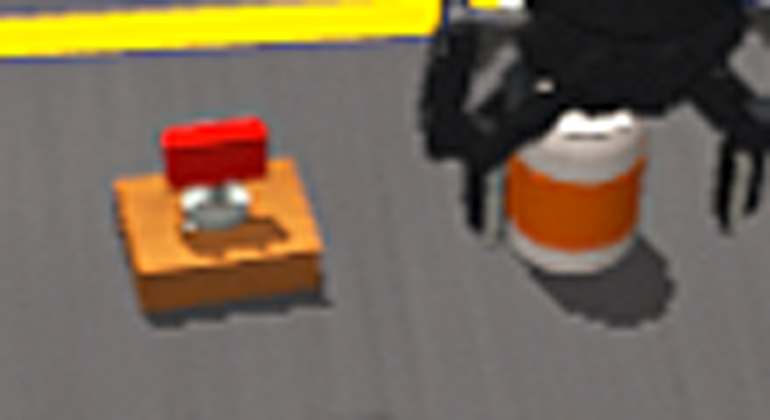

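Rail: origin about (0.5597, -0.0869), slot heading about 97.7°. The stud is near (0.494, 0.277) with its handle roughly along world x. I'll move over it for a wrist view.

```bash
python3 -m crank '[{"dx":-33,"dz":69,"yaw":-0.12},{"dx":-66,"dz":138,"yaw":-0.24},{"dx":-98,"dz":207,"yaw":-0.36},{"dx":-131,"dz":277,"yaw":-0.48},{"dx":-131,"dz":277,"yaw":-0.60},{"dx":-131,"dz":277,"yaw":-0.72},{"dx":-131,"dz":277,"yaw":-0.84},{"dx":-131,"dz":277,"yaw":-0.96},{"dx":-131,"dz":277,"yaw":-1.08},{"dx":-131,"dz":277,"yaw":-1.2},{"dx":-131,"dz":277,"yaw":-1.32},{"dx":-131,"dz":277,"yaw":-1.44}]'
python3 -m crank '[{"yaw":-0.12},{"yaw":-0.13},{"yaw":-0.13},{"yaw":-0.13}]'
python3 - <<'E'
from h import *
s=bot.observe();print(s['clock'],s['qpos'].round(3) if hasattr(s['qpos'],'round') else s['qpos'],s['force'])
ci=bot.camera_info('wrist');im=bot.grab_frame('wrist')[:,:,::-1].copy();cv2.imwrite('pics/w1.png',im)
np.save('ci1.npy',ci,allow_pickle=True)
hsv=cv2.cvtColor(im,cv2.COLOR_BGR2HSV)
m=((hsv[...,0]<4)|(hsv[...,0]>176))&(hsv[...,1]>180)&(hsv[...,2]>60)
b=big(m)[0];print(b[1],b[2],plane(ci,b[2],.078))
E
```

```text
0.15 [-0.07   0.522 -0.036  1.6    0.021  1.021 -0.113] [ 0.81137005 -0.36860404  0.03326532]$[0]: bad value
$[0]: bad value
Traceback (most recent call last):
IndexError: list index out of range
```

View pics/w1.png

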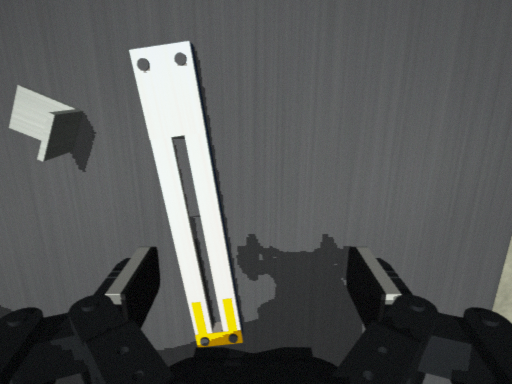

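The moves were refused and the picture is unchanged, so rows apparently need every key.

```bash
python3 -m crank '[{"hand":0,"dx":-33,"dy":0,"dz":69,"yaw":-0.12},{"hand":0,"dx":-66,"dy":0,"dz":138,"yaw":-0.24},{"hand":0,"dx":-98,"dy":0,"dz":207,"yaw":-0.36},{"hand":0,"dx":-131,"dy":0,"dz":277,"yaw":-0.48},{"hand":0,"dx":-131,"dy":0,"dz":277,"yaw":-0.60},{"hand":0,"dx":-131,"dy":0,"dz":277,"yaw":-0.72},{"hand":0,"dx":-131,"dy":0,"dz":277,"yaw":-0.84},{"hand":0,"dx":-131,"dy":0,"dz":277,"yaw":-0.96},{"hand":0,"dx":-131,"dy":0,"dz":277,"yaw":-1.08},{"hand":0,"dx":-131,"dy":0,"dz":277,"yaw":-1.2},{"hand":0,"dx":-131,"dy":0,"dz":277,"yaw":-1.32},{"hand":0,"dx":-131,"dy":0,"dz":277,"yaw":-1.44}]'
```

```text
clock: 1.2
position: [0.4939, 0.277, 0.2053]
tool_rot: [-1.571, 0.0, 1.446]
force: [0.3, 0.2, -0.3]
grip_width: 0.0853
```

```bash
python3 -m crank '[{"hand":0,"dx":0,"dy":0,"dz":0,"yaw":-0.12},{"hand":0,"dx":0,"dy":0,"dz":0,"yaw":-0.13},{"hand":0,"dx":0,"dy":0,"dz":0,"yaw":-0.13}]'
cat > look.py <<'E'
from h import *
import sys
s=bot.observe();print(s['clock'],np.round(s['qpos'],3),s['force'],s['position'],s['tool_rot'])
ci=bot.camera_info('wrist');im=bot.grab_frame('wrist')[:,:,::-1].copy();cv2.imwrite(f'pics/{sys.argv[1]}.png',im)
np.save(sys.argv[1]+'.npy',ci,allow_pickle=True)
hsv=cv2.cvtColor(im,cv2.COLOR_BGR2HSV)
m=((hsv[...,0]<4)|(hsv[...,0]>176))&(hsv[...,1]>150)&(hsv[...,2]>60)
b=big(m)[0];print(b[1],b[2],plane(ci,b[2],.063))
v=hsv[...,2][b[0]];print(np.percentile(v,[5,25,50,75,95]))
E
python3 look.py w1b
```

```text
clock: 1.45
position: [0.494, 0.2768, 0.2053]
tool_rot: [-1.57, -0.0, 1.567]
force: [0.3, 0.1, -0.4]
grip_width: 0.0853
1.45 [-0.275  0.461 -0.468  1.74   0.241  0.998  0.734] [ 0.27677894  0.06132428 -0.36649766] [0.49404233 0.27676489 0.20526762] [-1.57045799e+00 -2.66549893e-05  1.56679574e+00]
[242 140  19  54 722] [251.6066482  166.01108033] [[0.49238728 0.27548377 0.063     ]]
[161. 238. 248. 250. 250.]
```

View pics/w1b.png

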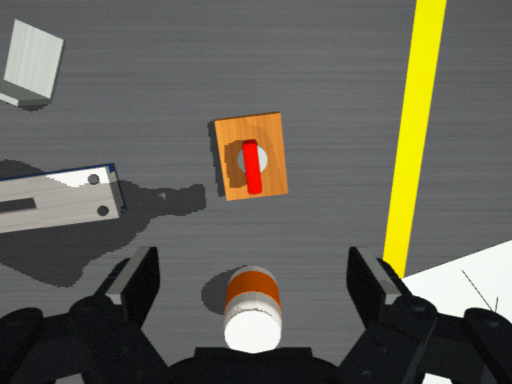

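The wrist view shows the rack around (252,156), the red handle at (252,166) and the tin at (253,305). Next: precise pose and yaw from the handle's top face and the rack's top face.

Run:
```python
from h import *
im=cv2.imread('pics/w1b.png');ci=np.load('w1b.npy',allow_pickle=True).item()
hsv=cv2.cvtColor(im,cv2.COLOR_BGR2HSV)
red=((hsv[...,0]<4)|(hsv[...,0]>176))&(hsv[...,1]>150)
for th in(60,225):
    b=big(red&(hsv[...,2]>th))[0];c=max(cv2.findContours(b[0].astype(np.uint8),0,1)[0],key=cv2.contourArea)
    print(th,cv2.minAreaRect((plane(ci,c[:,0],.078)[:,:2]*1000).astype(np.float32)))
w=(hsv[...,0]>5)&(hsv[...,0]<20)&(hsv[...,1]>100); w[220:]=0
for th in(60,150,180):
    b=big(w&(hsv[...,2]>th))[0];c=max(cv2.findContours(b[0].astype(np.uint8),0,1)[0],key=cv2.contourArea)
    print(th,cv2.minAreaRect((plane(ci,c[:,0],.026)[:,:2]*1000).astype(np.float32)))
cv2.imwrite('pics/w1z.png',cv2.resize(im[105:210,200:305],None,fx=5.6,fy=5.6,interpolation=cv2.INTER_NEAREST))
```

```text
60 ((489.76336669921875, 275.6940002441406), (51.19551086425781, 13.3619966506958), 7.33198881149292)
225 ((491.50299072265625, 276.1817932128906), (47.459171295166016, 11.566479682922363), 6.539963245391846)
60 ((491.66326904296875, 275.4457702636719), (91.88790893554688, 71.11273193359375), 6.807983875274658)
150 ((492.3841552734375, 275.84588623046875), (90.47373962402344, 70.48612213134766), 6.7010111808776855)
180 ((492.568115234375, 275.69915771484375), (89.96247863769531, 69.75403594970703), 6.61811637878418)
```

View pics/w1z.png

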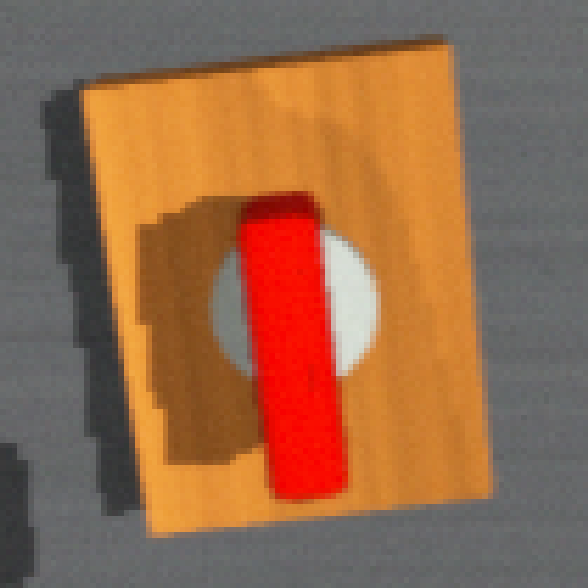

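Stud at (0.492, 0.276), yaw about 6.7°, with handle and rack agreeing. I'll align, descend and grip.

```bash
python3 -m crank '[{"hand":0,"dx":-1,"dy":0,"dz":2,"yaw":-0.115},{"hand":0,"dx":-1,"dy":30,"dz":2,"yaw":-0.115},{"hand":0,"dx":-1,"dy":60,"dz":2,"yaw":-0.115},{"hand":0,"dx":-1,"dy":85,"dz":2,"yaw":-0.115},{"hand":0,"dx":-1,"dy":110,"dz":2,"yaw":-0.115},{"hand":0,"dx":-1,"dy":130,"dz":2,"yaw":-0.115},{"hand":0,"dx":-1,"dy":146,"dz":2,"yaw":-0.115},{"hand":0,"dx":-1,"dy":156,"dz":2,"yaw":-0.115},{"hand":0,"dx":-1,"dy":161,"dz":2,"yaw":-0.115},{"hand":0,"dx":-1,"dy":161,"dz":2,"yaw":-0.115},{"hand":0,"dx":-1,"dy":161,"dz":2,"yaw":-0.115}]'
python3 -m crank '[{"hand":0.5,"dx":0,"dy":0,"dz":0,"yaw":0},{"hand":0.6,"dx":0,"dy":0,"dz":0,"yaw":0},{"hand":0.7,"dx":0,"dy":0,"dz":0,"yaw":0},{"hand":0.75,"dx":0,"dy":0,"dz":0,"yaw":0},{"hand":0.8,"dx":0,"dy":0,"dz":0,"yaw":0},{"hand":0.85,"dx":0,"dy":0,"dz":0,"yaw":0},{"hand":0.9,"dx":0,"dy":0,"dz":0,"yaw":0},{"hand":1,"dx":0,"dy":0,"dz":0,"yaw":0},{"hand":1,"dx":0,"dy":0,"dz":0,"yaw":0},{"hand":1,"dx":0,"dy":0,"dz":0,"yaw":0},{"hand":1,"dx":0,"dy":0,"dz":0,"yaw":0},{"hand":1,"dx":0,"dy":0,"dz":0,"yaw":0}]' 50
python3 look.py w2
```

```text
clock: 2.42
position: [0.4923, 0.2762, 0.045]
tool_rot: [-1.571, -0.0, 1.684]
force: [0.3, -0.5, 0.5]
grip_width: 0.0856
clock: 3.42
position: [0.4922, 0.2761, 0.0447]
tool_rot: [-1.571, -0.0, 1.685]
force: [-0.8, -1.2, 5.4]
grip_width: 0.0121
3.4167 [-0.328  0.674 -0.406  1.867  0.401  0.682  0.715] [-0.78922999 -1.16346061  5.41866147] [0.49215459 0.27613256 0.04470541] [-1.57119565e+00 -1.92856938e-04  1.68492063e+00]
[ 238  190   31  110 3019] [252.76780391 244.21530308] [[0.49318495 0.27610584 0.063     ]]
[160. 207. 224. 255. 255.]
```

View pics/w2.png

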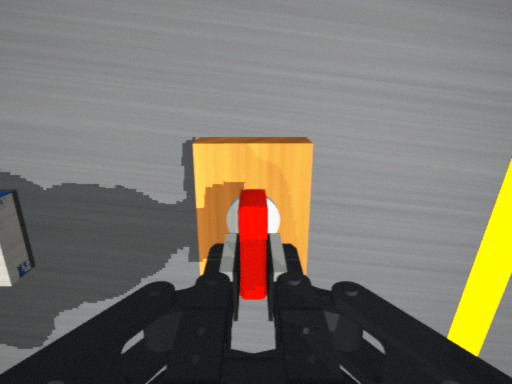

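The handle is held squarely between the pads (239–268, 190–298). Lifting straight out.

```bash
python3 -m crank '[{"hand":1,"dx":0,"dy":-5,"dz":0,"yaw":0},{"hand":1,"dx":0,"dy":-12,"dz":0,"yaw":0},{"hand":1,"dx":0,"dy":-25,"dz":0,"yaw":0},{"hand":1,"dx":0,"dy":-45,"dz":0,"yaw":0},{"hand":1,"dx":0,"dy":-70,"dz":0,"yaw":0},{"hand":1,"dx":0,"dy":-90,"dz":0,"yaw":0},{"hand":1,"dx":0,"dy":-100,"dz":0,"yaw":0},{"hand":1,"dx":0,"dy":-100,"dz":0,"yaw":0},{"hand":1,"dx":0,"dy":-100,"dz":0,"yaw":0}]'
python3 look.py w3
python3 - <<'E'
from h import *
cv2.imwrite('pics/side3.png',bot.grab_frame('side')[90:180,180:320,::-1].repeat(5,0).repeat(5,1))
E
```

```text
clock: 4.22
position: [0.4921, 0.2758, 0.1445]
tool_rot: [-1.571, 0.0, 1.685]
force: [-0.7, -0.3, -2.4]
grip_width: 0.012
4.2167 [-0.276  0.534 -0.473  1.805  0.307  0.875  0.794] [-0.70810457 -0.33862694 -2.41493109] [0.49209231 0.27578303 0.14451323] [-1.57141410e+00  1.62764290e-06  1.68477414e+00]
[ 238  190   31  110 2980] [252.73355705 243.94899329] [[0.54401665 0.28155386 0.063     ]]
[122.95 161.   174.   247.   251.  ]
```

View pics/w3.png

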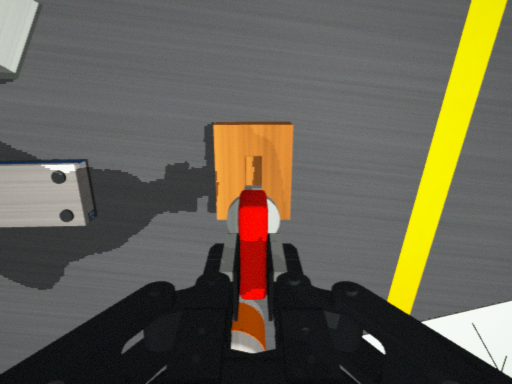

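View pics/side3.png

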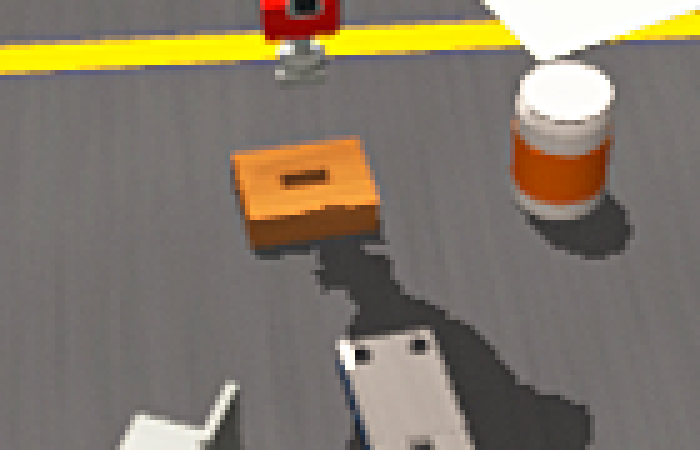

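The stud is held upright and the rack hole is empty, with only its weight on the tool. Now I'll carry it high to the loading end and turn it to the rail heading on the way.

```bash
python3 -m crank '[{"hand":1,"dx":-20,"dy":0,"dz":-2,"yaw":0.12},{"hand":1,"dx":-60,"dy":0,"dz":-5,"yaw":0.24},{"hand":1,"dx":-100,"dy":0,"dz":-8,"yaw":0.36},{"hand":1,"dx":-140,"dy":0,"dz":-10,"yaw":0.48},{"hand":1,"dx":-180,"dy":0,"dz":-12,"yaw":0.6},{"hand":1,"dx":-220,"dy":0,"dz":-14,"yaw":0.72},{"hand":1,"dx":-260,"dy":0,"dz":-16,"yaw":0.84},{"hand":1,"dx":-300,"dy":0,"dz":-18,"yaw":0.96},{"hand":1,"dx":-340,"dy":0,"dz":-20,"yaw":1.08},{"hand":1,"dx":-380,"dy":0,"dz":-22,"yaw":1.2},{"hand":1,"dx":-420,"dy":0,"dz":-25,"yaw":1.32},{"hand":1,"dx":-450,"dy":0,"dz":-28,"yaw":1.43}]'
python3 - <<'E'
from h import *
s=bot.observe();p=s['position'];y=s['tool_rot'][2];t=np.array([.5752,-.2009])-p[:2]
print(p,y,'dx',t@[np.cos(y),np.sin(y)]*1000,'dz',t@[-np.sin(y),np.cos(y)]*1000,'yaw',y-.135)
E
```

```text
clock: 5.32
position: [0.5703, -0.1717, 0.1432]
tool_rot: [-1.571, 0.002, 0.247]
force: [-0.5, -0.2, -2.8]
grip_width: 0.0117
[ 0.57027372 -0.17165801  0.14319008] 0.24691904910854223 dx -2.3703901712747086 dz -29.5591493521054 yaw 0.11191904910854222
```

```bash
python3 -m crank '[{"hand":1,"dx":-2,"dy":0,"dz":-15,"yaw":0.06},{"hand":1,"dx":-4,"dy":0,"dz":-33,"yaw":0.12},{"hand":1,"dx":-4,"dy":20,"dz":-33,"yaw":0.12},{"hand":1,"dx":-4,"dy":40,"dz":-33,"yaw":0.12},{"hand":1,"dx":-4,"dy":55,"dz":-33,"yaw":0.12},{"hand":1,"dx":-4,"dy":55,"dz":-33,"yaw":0.12},{"hand":1,"dx":-4,"dy":55,"dz":-33,"yaw":0.12},{"hand":1,"dx":-4,"dy":55,"dz":-33,"yaw":0.12},{"hand":1,"dx":-4,"dy":55,"dz":-33,"yaw":0.12}]'
python3 look.py w4;python3 - <<'E'
from h import *
for n in('scene','side'): cv2.imwrite(f'pics/{n}4.png',bot.grab_frame(n)[:,:,::-1])
a=cv2.imread('pics/scene4.png')[170:260,170:350];b=cv2.imread('pics/side4.png')[140:260,220:320]
cv2.imwrite('pics/s4.png',cv2.resize(a,None,fx=4,fy=4)); cv2.imwrite('pics/d4.png',cv2.resize(b,None,fx=5,fy=4.9))
E
```

```text
clock: 6.07
position: [0.5761, -0.2009, 0.0903]
tool_rot: [-1.571, -0.001, 0.135]
force: [0.2, 0.1, -2.2]
grip_width: 0.0121
6.0667 [ 0.257  0.635 -0.027  1.737  0.023  0.769  0.354] [ 0.16531679  0.10738307 -2.18620295] [ 0.57607294 -0.20085154  0.09031571] [-1.57126222e+00 -1.07786240e-03  1.35153330e-01]
[ 238  190   30  110 2992] [252.83355615 244.17012032] [[ 0.5802446  -0.22457769  0.063     ]]
[115. 152. 230. 243. 244.]
```

View pics/w4.png

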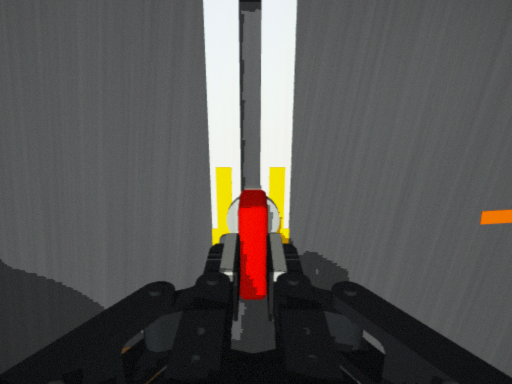

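View pics/s4.png

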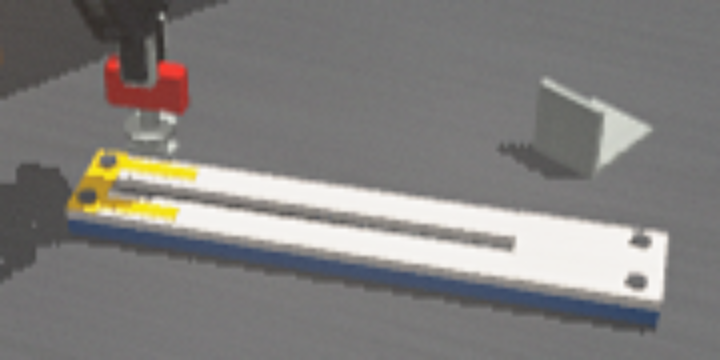

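View pics/d4.png

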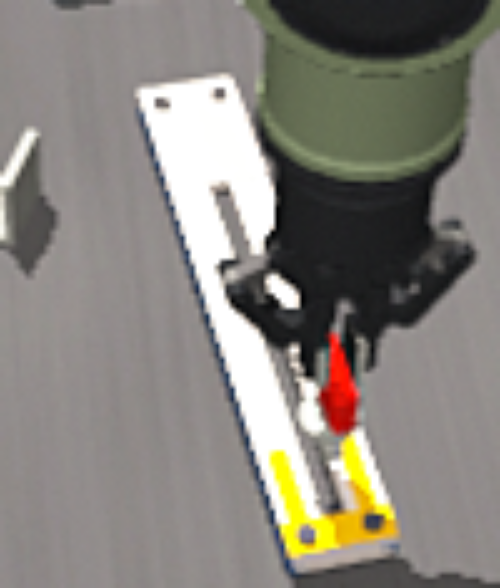

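The stud hangs over the yellow bars. The slot shows at columns 240–262 and the collar at 227–278. Now measuring the slot centreline in the tool frame.

```bash
cat > slot.py <<'E'
from h import *
import sys
n=sys.argv[1]; tcp=np.array(eval(sys.argv[2])); yaw=float(sys.argv[3]); r0,r1=int(sys.argv[4]),int(sys.argv[5])
im=cv2.imread(f'pics/{n}.png');ci=np.load(f'{n}.npy',allow_pickle=True).item()
g=im.min(2).astype(float)
tx=np.array([np.cos(yaw),np.sin(yaw)]);tz=np.array([-tx[1],tx[0]])
def sub(row,a,b):
    # subpixel threshold crossing 130 between a,b
    s=g[row,a:b]>130; k=np.flatnonzero(s[1:]!=s[:-1])
    return [a+i+(130-g[row,a+i])/(g[row,a+i+1]-g[row,a+i]) for i in k]
C=[]
for r in range(r0,r1,4):
    e=sub(r,170,330)
    if len(e)!=4: continue
    P=plane(ci,[(c,r) for c in e],.025)[:,:2]-tcp[:2]
    C.append(np.r_[(P@tz).mean(),P@tx])
C=np.array(C)*1000
print(len(C),'z range',C[:,0].min(),C[:,0].max())
for nm,v in(('outerL',C[:,1]),('slotL',C[:,2]),('slotR',C[:,3]),('outerR',C[:,4]),('slotmid',(C[:,2]+C[:,3])/2),('railmid',(C[:,1]+C[:,4])/2)):
    p=np.polyfit(C[:,0],v,1);print(nm,'at0 %.2f slope %.4f mean %.2f'%(p[1],p[0],v.mean()))
E
python3 slot.py w4 '[0.57607,-0.20085,0.0903]' 0.13515 10 160
python3 - <<'E'
from h import *
im=cv2.imread('pics/w4.png');ci=np.load('w4.npy',allow_pickle=True).item()
print(im[214,215:292].tolist())
tcp=np.array([0.57607,-0.20085,.0903]);y=.13515;tx=np.array([np.cos(y),np.sin(y)]);tz=np.array([-tx[1],tx[0]])
# handle
hsv=cv2.cvtColor(im,cv2.COLOR_BGR2HSV);red=((hsv[...,0]<4)|(hsv[...,0]>176))&(hsv[...,1]>150)&(hsv[...,2]>60)
for r in(195,205,215,225,240,260,290):
    k=np.flatnonzero(red[r]);P=plane(ci,[(k[0]-.5,r),(k[-1]+.5,r)],.0903+.0333)[:,:2]-tcp[:2]
    print(r,k[0],k[-1],hsv[r,252],(P@tx*1000).round(1),(P@tz*1000).round(1))
# tcp projection
print(proj(ci,[tcp,tcp+[0,0,-.0107],tcp+[0,0,.0333]]))
E
python3 - <<'E'
import cv2
im=cv2.imread('pics/w4.png');cv2.imwrite('pics/w4z.png',cv2.resize(im[150:300,180:325],None,fx=4,fy=4,interpolation=cv2.INTER_NEAREST))
E
```

```text
38 z range 26.534564866128058 123.64111213865557
outerL at0 -31.62 slope 0.0007 mean -31.57
slotL at0 -8.24 slope -0.0012 mean -8.34
slotR at0 5.87 slope -0.0009 mean 5.80
outerR at0 29.40 slope -0.0021 mean 29.23
slotmid at0 -1.19 slope -0.0010 mean -1.27
railmid at0 -1.11 slope -0.0007 mean -1.17
[[236, 242, 242], [209, 239, 242], [107, 232, 243], [0, 227, 243], [0, 227, 243], [0, 227, 243], [0, 227, 243], [0, 227, 243], [0, 227, 243], [0, 226, 242], [0, 222, 241], [31, 210, 231], [157, 205, 209], [193, 205, 198], [195, 205, 199], [197, 206, 197], [191, 201, 193], [192, 201, 194], [190, 199, 195], [194, 201, 195], [201, 210, 203], [197, 205, 201], [144, 150, 181], [62, 67, 182], [14, 20, 220], [0, 3, 231], [0, 5, 237], [5, 21, 242], [0, 17, 243], [0, 16, 245], [0, 13, 245], [3, 21, 245], [0, 16, 244], [0, 16, 245], [0, 7, 244], [0, 15, 244], [0, 8, 244], [0, 16, 244], [0, 1, 243], [0, 13, 245], [0, 8, 244], [0, 14, 244], [0, 11, 244], [0, 10, 244], [0, 12, 244], [0, 8, 243], [0, 0, 242], [0, 10, 239], [0, 8, 231], [0, 0, 218], [0, 8, 201], [0, 7, 180], [26, 28, 132], [87, 93, 109], [107, 110, 108], [108, 112, 108], [109, 114, 110], [119, 126, 119], [171, 181, 174], [188, 197, 193], [192, 197, 192], [189, 197, 192], [187, 197, 189], [149, 174, 175], [59, 206, 228], [0, 226, 242], [0, 224, 241], [0, 227, 243], [69, 229, 243], [204, 236, 241], [233, 239, 242], [236, 240, 242], [235, 241, 241], [214, 222, 221], [138, 143, 140], [90, 90, 89], [93, 93, 92]]
195 241 264 [  1 235 140] [-4.7  5.9] [31.1 31.1]
205 239 266 [  1 250 154] [-5.6  6.8] [26.4 26.4]
215 238 267 [  1 255 244] [-6.1  7.3] [21.7 21.7]
225 239 267 [  1 255 245] [-5.7  7.4] [16.8 16.8]
240 239 266 [  2 255 244] [-5.8  7.1] [9.3 9.3]
260 240 266 [  1 255 242] [-5.5  7.2] [-1.1 -1.1]
290 240 266 [  1 255 151] [-5.6  7.4] [-17.4 -17.4]
[[251.32108865 228.25203498]
 [251.36555202 220.77523399]
 [251.14428727 257.9823262 ]]
```

View pics/w4z.png

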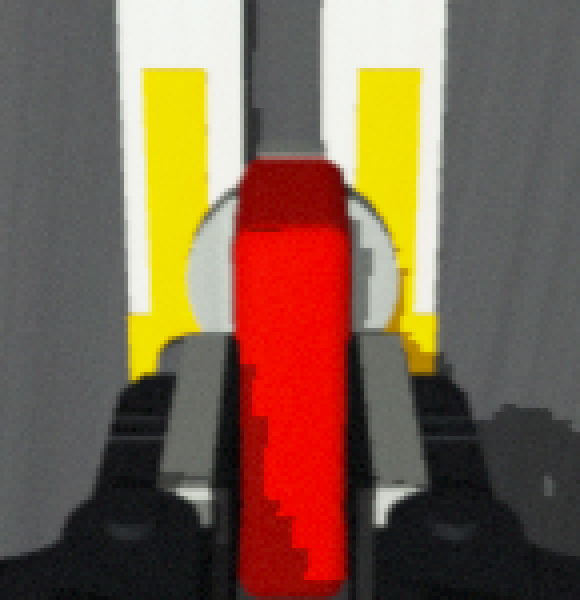

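Correcting for the small camera bias visible on the handle and collar (about +0.7 mm), the slot sits about 1.9 mm toward tool -x and the yaw is good. I'll shift, come down to just above the mouth, and re-check.

```bash
python3 -m crank '[{"hand":1,"dx":-1.9,"dy":0,"dz":0,"yaw":0},{"hand":1,"dx":-1.9,"dy":10,"dz":0,"yaw":0},{"hand":1,"dx":-1.9,"dy":20,"dz":0,"yaw":0},{"hand":1,"dx":-1.9,"dy":26,"dz":0,"yaw":0},{"hand":1,"dx":-1.9,"dy":26,"dz":0,"yaw":0},{"hand":1,"dx":-1.9,"dy":26,"dz":0,"yaw":0},{"hand":1,"dx":-1.9,"dy":26,"dz":0,"yaw":0}]'
python3 look.py w5; P=$(python3 -c "
from workcell import bot;print(list(bot.observe()['position']))"); Y=$(python3 -c "
from workcell import bot;print(bot.observe()['tool_rot'][2])"); python3 slot.py w5 "$P" $Y 10 160
python3 - <<'E'
from h import *
im=cv2.imread('pics/w5.png');cv2.imwrite('pics/w5z.png',cv2.resize(im[120:300,160:345],None,fx=3.3,fy=3.3,interpolation=cv2.INTER_NEAREST))
im=bot.grab_frame('scene')[:,:,::-1][170:260,170:350];cv2.imwrite('pics/s5.png',cv2.resize(im,None,fx=4,fy=4))
E
```

```text
clock: 6.8
position: [0.5737, -0.2011, 0.0634]
tool_rot: [-1.571, 0.0, 0.135]
force: [0.2, 0.9, -2.6]
grip_width: 0.0118
6.8 [ 0.258  0.671 -0.027  1.755  0.026  0.716  0.353] [ 0.23148819  0.94341022 -2.57727044] [ 0.57370942 -0.20111475  0.06335481] [-1.57076124e+00  1.20816259e-04  1.34935838e-01]
[ 238  190   30  110 2996] [252.85480641 244.1712283 ] [[ 0.57593458 -0.21103671  0.063     ]]
[113.75 151.   229.   242.   244.  ]
38 z range 32.42744106427016 118.30084145799009
outerL at0 -29.32 slope 0.0004 mean -29.29
slotL at0 -6.08 slope -0.0012 mean -6.17
slotR at0 8.24 slope -0.0021 mean 8.08
outerR at0 31.58 slope -0.0027 mean 31.37
slotmid at0 1.08 slope -0.0017 mean 0.95
railmid at0 1.13 slope -0.0011 mean 1.04
```

View pics/w5z.png

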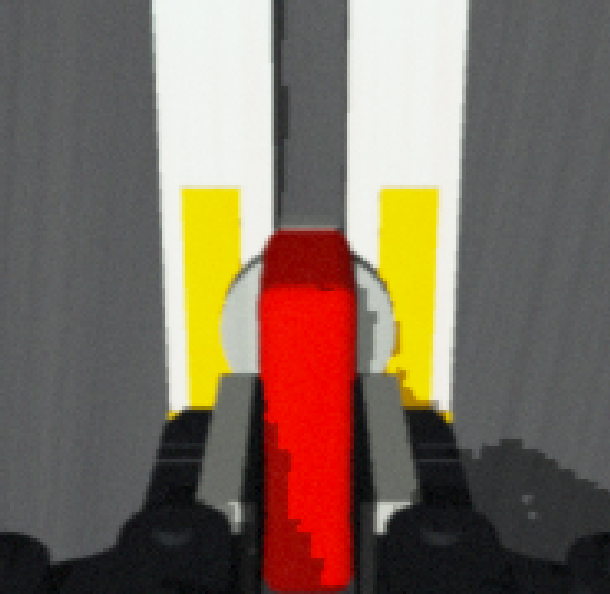

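View pics/s5.png

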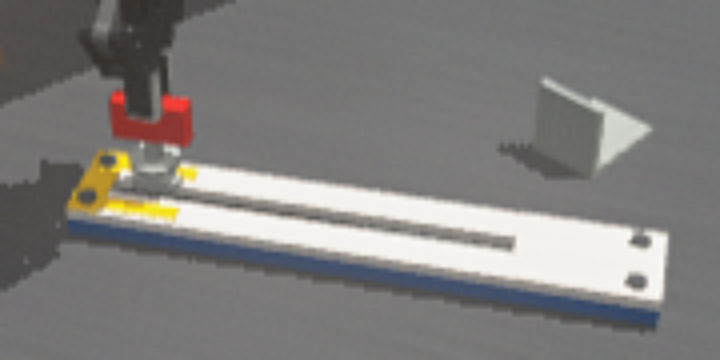

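The collar and slot are centred to within about 0.3 mm. Lowering in small steps while watching the force.

```bash
python3 -m crank '[{"hand":1,"dx":0.3,"dy":1,"dz":0,"yaw":0},{"hand":1,"dx":0.3,"dy":2,"dz":0,"yaw":0},{"hand":1,"dx":0.3,"dy":3,"dz":0,"yaw":0},{"hand":1,"dx":0.3,"dy":4,"dz":0,"yaw":0},{"hand":1,"dx":0.3,"dy":5,"dz":0,"yaw":0},{"hand":1,"dx":0.3,"dy":5,"dz":0,"yaw":0}]'
python3 -m crank '[{"hand":1,"dx":0,"dy":1,"dz":0,"yaw":0},{"hand":1,"dx":0,"dy":2,"dz":0,"yaw":0},{"hand":1,"dx":0,"dy":2,"dz":0,"yaw":0}]'
```

```text
clock: 7.4
position: [0.5738, -0.201, 0.0582]
tool_rot: [-1.571, 0.0, 0.135]
force: [-0.3, -0.9, -3.3]
grip_width: 0.0121
clock: 7.65
position: [0.5738, -0.201, 0.0562]
tool_rot: [-1.571, 0.0, 0.135]
force: [-0.7, -0.2, -2.6]
grip_width: 0.0123
```

```bash
python3 -m crank '[{"hand":1,"dx":0,"dy":1,"dz":0,"yaw":0},{"hand":1,"dx":0,"dy":2,"dz":0,"yaw":0},{"hand":1,"dx":0,"dy":3,"dz":0,"yaw":0},{"hand":1,"dx":0,"dy":4,"dz":0,"yaw":0},{"hand":1,"dx":0,"dy":5,"dz":0,"yaw":0},{"hand":1,"dx":0,"dy":5,"dz":0,"yaw":0}]'
python3 -m crank '[{"hand":1,"dx":0,"dy":1,"dz":0,"yaw":0},{"hand":1,"dx":0,"dy":2,"dz":0,"yaw":0},{"hand":1,"dx":0,"dy":3,"dz":0,"yaw":0},{"hand":1,"dx":0,"dy":4,"dz":0,"yaw":0},{"hand":1,"dx":0,"dy":5,"dz":0,"yaw":0},{"hand":1,"dx":0,"dy":5,"dz":0,"yaw":0}]'
python3 -m crank '[{"hand":1,"dx":0,"dy":1,"dz":0,"yaw":0},{"hand":1,"dx":0,"dy":1.5,"dz":0,"yaw":0},{"hand":1,"dx":0,"dy":2,"dz":0,"yaw":0},{"hand":1,"dx":0,"dy":2,"dz":0,"yaw":0}]'
```

```text
clock: 8.15
position: [0.5738, -0.201, 0.0511]
tool_rot: [-1.571, 0.0, 0.135]
force: [-0.5, 0.7, -2.6]
grip_width: 0.0124
clock: 8.65
position: [0.5738, -0.201, 0.0462]
tool_rot: [-1.571, 0.0, 0.135]
force: [-0.5, -0.1, -2.6]
grip_width: 0.0117
clock: 8.98
position: [0.5739, -0.201, 0.0443]
tool_rot: [-1.571, 0.0, 0.135]
force: [-0.7, 0.9, -2.2]
grip_width: 0.0119
```

```bash
for i in 1 ; do python3 -m crank '[{"hand":1,"dx":0,"dy":0.5,"dz":0,"yaw":0},{"hand":1,"dx":0,"dy":1,"dz":0,"yaw":0},{"hand":1,"dx":0,"dy":1,"dz":0,"yaw":0}]'; done
python3 look.py w6
python3 - <<'E'
from h import *
im=bot.grab_frame('scene')[:,:,::-1][170:260,170:350];cv2.imwrite('pics/s6.png',cv2.resize(im,None,fx=4,fy=4))
E
```

```text
clock: 9.23
position: [0.5739, -0.201, 0.0433]
tool_rot: [-1.571, 0.0, 0.135]
force: [-0.1, 0.5, -1.9]
grip_width: 0.0127
9.2333 [ 0.258  0.701 -0.027  1.762  0.028  0.679  0.351] [-0.13169466  0.53126928 -1.94393989] [ 0.57393573 -0.20102606  0.04331777] [-1.57075057e+00  6.31202963e-05  1.34967459e-01]
[ 238  190   30  110 2997] [252.86052719 244.12979646] [[ 0.57470104 -0.20070886  0.063     ]]
[112. 148. 227. 241. 243.]
```

View pics/w6.png

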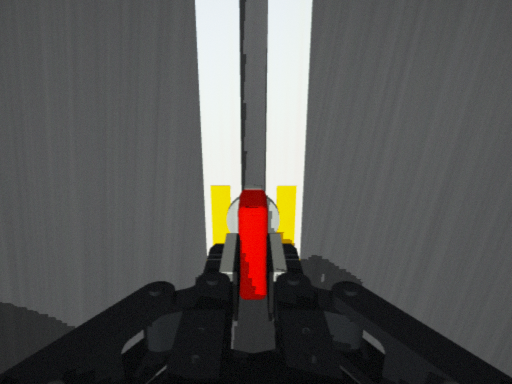

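View pics/s6.png

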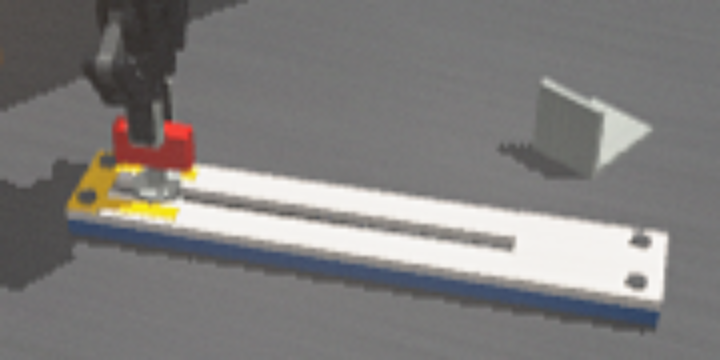

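The head is down in the slot with no contact force. I'll feel gently for the collar seat so the height is certain.

```bash
python3 -m crank '[{"hand":1,"dx":0,"dy":0.6,"dz":0,"yaw":0},{"hand":1,"dx":0,"dy":0.6,"dz":0,"yaw":0}]'
python3 -m crank '[{"hand":1,"dx":0,"dy":0.4,"dz":0,"yaw":0},{"hand":1,"dx":0,"dy":0.4,"dz":0,"yaw":0}]'; python3 -m crank '[{"hand":1,"dx":0,"dy":0.4,"dz":0,"yaw":0},{"hand":1,"dx":0,"dy":0.4,"dz":0,"yaw":0}]'
```

```text
clock: 9.5
position: [0.5739, -0.201, 0.0427]
tool_rot: [-1.571, 0.0, 0.135]
force: [-0.1, -0.2, -2.7]
grip_width: 0.0122
clock: 9.67
position: [0.5739, -0.2011, 0.0423]
tool_rot: [-1.571, 0.0, 0.135]
force: [0.4, -0.1, -2.6]
grip_width: 0.0121
clock: 9.83
position: [0.5739, -0.201, 0.0419]
tool_rot: [-1.571, 0.0, 0.135]
force: [0.3, -0.1, -2.6]
grip_width: 0.0123
```

```bash
python3 -m crank '[{"hand":1,"dx":0,"dy":0.3,"dz":0,"yaw":0},{"hand":1,"dx":0,"dy":0.3,"dz":0,"yaw":0}]'
python3 -m crank '[{"hand":1,"dx":0,"dy":0.3,"dz":0,"yaw":0},{"hand":1,"dx":0,"dy":0.3,"dz":0,"yaw":0}]'
```

```text
clock: 10.0
position: [0.574, -0.2011, 0.0418]
tool_rot: [-1.571, -0.0, 0.135]
force: [-1.0, -0.0, -1.2]
grip_width: 0.0122
clock: 10.17
position: [0.574, -0.2011, 0.0417]
tool_rot: [-1.571, -0.0, 0.135]
force: [-1.2, 0.7, 4.7]
grip_width: 0.0122
```

Collar contact came at TCP z of about 0.0418, as computed. I'll lift 1.2 mm, ease the grip to 30 N and slide along the slot.

```bash
python3 -m crank '[{"hand":1,"dx":0,"dy":-1.3,"dz":0,"yaw":0},{"hand":1,"dx":0,"dy":-1.3,"dz":0,"yaw":0},{"hand":1,"dx":0,"dy":-1.3,"dz":0,"yaw":0}]' 30
python3 -m crank '[{"hand":1,"dx":0,"dy":0,"dz":2,"yaw":0},{"hand":1,"dx":0,"dy":0,"dz":5,"yaw":0},{"hand":1,"dx":0,"dy":0,"dz":8,"yaw":0},{"hand":1,"dx":0,"dy":0,"dz":11,"yaw":0},{"hand":1,"dx":0,"dy":0,"dz":14,"yaw":0},{"hand":1,"dx":0,"dy":0,"dz":17,"yaw":0},{"hand":1,"dx":0,"dy":0,"dz":19,"yaw":0},{"hand":1,"dx":0,"dy":0,"dz":20,"yaw":0},{"hand":1,"dx":0,"dy":0,"dz":20,"yaw":0}]'
python3 look.py w7; P=$(python3 -c "
from workcell import bot;print(list(bot.observe()['position']))"); Y=$(python3 -c "
from workcell import bot;print(bot.observe()['tool_rot'][2])"); python3 slot.py w7 "$P" $Y 10 160
```

```text
clock: 10.42
position: [0.574, -0.201, 0.0427]
tool_rot: [-1.571, 0.0, 0.135]
force: [0.7, 0.7, -2.0]
grip_width: 0.0121
clock: 11.17
position: [0.5713, -0.181, 0.0427]
tool_rot: [-1.571, -0.0, 0.135]
force: [-0.2, 0.6, -3.0]
grip_width: 0.0121
11.1667 [ 0.226  0.691 -0.026  1.787  0.026  0.664  0.32 ] [-0.23277362  0.63722203 -2.95419603] [ 0.57128931 -0.18097192  0.04271058] [-1.57077131e+00 -2.96422524e-05  1.35260437e-01]
[ 238  190   30  109 2955] [252.85516074 243.4534687 ] [[ 0.57197273 -0.17993172  0.063     ]]
[117. 150. 229. 241. 243.]
38 z range 37.043606073439214 114.31305233072364
outerL at0 -29.38 slope 0.0004 mean -29.35
slotL at0 -6.27 slope -0.0007 mean -6.33
slotR at0 8.09 slope -0.0013 mean 7.99
outerR at0 31.36 slope -0.0026 mean 31.17
slotmid at0 0.91 slope -0.0010 mean 0.83
railmid at0 0.99 slope -0.0011 mean 0.91
```

No friction, and still centred. Continuing to just before the stop zone.

```bash
python3 -m crank '[{"hand":1,"dx":0,"dy":0,"dz":2,"yaw":0},{"hand":1,"dx":0,"dy":0,"dz":6,"yaw":0},{"hand":1,"dx":0,"dy":0,"dz":10,"yaw":0},{"hand":1,"dx":0,"dy":0,"dz":14,"yaw":0},{"hand":1,"dx":0,"dy":0,"dz":18,"yaw":0},{"hand":1,"dx":0,"dy":0,"dz":22,"yaw":0},{"hand":1,"dx":0,"dy":0,"dz":26,"yaw":0},{"hand":1,"dx":0,"dy":0,"dz":30,"yaw":0},{"hand":1,"dx":0,"dy":0,"dz":33,"yaw":0},{"hand":1,"dx":0,"dy":0,"dz":34,"yaw":0},{"hand":1,"dx":0,"dy":0,"dz":34,"yaw":0}]'
python3 -m crank '[{"hand":1,"dx":0,"dy":0,"dz":2,"yaw":0},{"hand":1,"dx":0,"dy":0,"dz":6,"yaw":0},{"hand":1,"dx":0,"dy":0,"dz":10,"yaw":0},{"hand":1,"dx":0,"dy":0,"dz":14,"yaw":0},{"hand":1,"dx":0,"dy":0,"dz":18,"yaw":0},{"hand":1,"dx":0,"dy":0,"dz":22,"yaw":0},{"hand":1,"dx":0,"dy":0,"dz":26,"yaw":0},{"hand":1,"dx":0,"dy":0,"dz":30,"yaw":0},{"hand":1,"dx":0,"dy":0,"dz":33,"yaw":0},{"hand":1,"dx":0,"dy":0,"dz":34,"yaw":0},{"hand":1,"dx":0,"dy":0,"dz":34,"yaw":0}]'
cat > chk.py <<'E'
from workcell import bot
import numpy as np,sys
s=bot.observe();f=np.array(s['force']);p=np.array(s['position']);d=np.array([-.1346,.9909])
x=(p[:2]-[.5597,-.0869])@d*1000
fx=f[:2]@d; fy=f[:2]@[d[1],-d[0]]
bad=abs(fx)>2.6 or abs(fy)>4 or abs(f[2]+2.6)>3.5
print('t %.2f railx %.2f z %.4f fx %.1f fy %.1f fz %.1f'%(s['clock'],x,p[2],fx,fy,f[2]),'STOP' if bad else '')
sys.exit(bad)
E
python3 chk.py; python3 look.py w8
```

```text
clock: 12.13
position: [0.5667, -0.1472, 0.0427]
tool_rot: [-1.571, -0.0, 0.135]
force: [1.1, 0.8, -3.1]
grip_width: 0.0121
clock: 13.05
position: [0.5621, -0.1135, 0.0427]
tool_rot: [-1.571, -0.0, 0.135]
force: [-0.5, 0.5, -3.0]
grip_width: 0.0122
t 13.05 railx -26.71 z 0.0427 fx 0.5 fy -0.5 fz -3.0 
13.05 [ 0.11   0.661 -0.02   1.858  0.021  0.623  0.213] [-0.52262973  0.46659817 -3.03857415] [ 0.56214166 -0.11352068  0.04271695] [-1.57076218e+00 -3.80352605e-05  1.35417282e-01]
[ 238  190   30  110 2990] [252.85518395 244.03010033] [[ 0.56285714 -0.11284041  0.063     ]]
[113.45 149.   227.   241.   243.  ]False
```

View pics/w8.png

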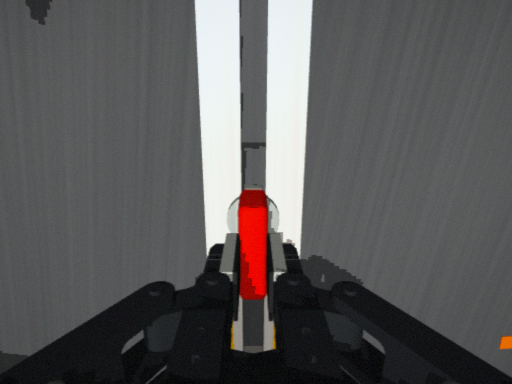

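There's a faint line across the slot at row 146, about 45 mm ahead, which I won't rely on. From here I feel forward 1 mm at a time, with a force check after each typed move.

```bash
sed -i 's/sys.exit(bad)/sys.exit(int(bad))/' chk.py
python3 -m crank '[{"hand":1,"dx":0,"dy":0,"dz":1,"yaw":0},{"hand":1,"dx":0,"dy":0,"dz":1,"yaw":0}]' >/dev/null; python3 chk.py &&
python3 -m crank '[{"hand":1,"dx":0,"dy":0,"dz":1,"yaw":0},{"hand":1,"dx":0,"dy":0,"dz":1,"yaw":0}]' >/dev/null; python3 chk.py &&
python3 -m crank '[{"hand":1,"dx":0,"dy":0,"dz":1,"yaw":0},{"hand":1,"dx":0,"dy":0,"dz":1,"yaw":0}]' >/dev/null; python3 chk.py
```

```text
t 13.27 railx -26.07 z 0.0427 fx -0.6 fy -0.1 fz -3.4 
t 13.43 railx -24.96 z 0.0427 fx 0.8 fy 0.4 fz -2.6 
t 13.60 railx -23.85 z 0.0427 fx -0.5 fy -0.2 fz -2.6
```

```bash
c(){ python3 chk.py; }
python3 -m crank '[{"hand":1,"dx":0,"dy":0,"dz":1,"yaw":0},{"hand":1,"dx":0,"dy":0,"dz":1,"yaw":0}]' >/dev/null && c &&
python3 -m crank '[{"hand":1,"dx":0,"dy":0,"dz":1,"yaw":0},{"hand":1,"dx":0,"dy":0,"dz":1,"yaw":0}]' >/dev/null && c &&
python3 -m crank '[{"hand":1,"dx":0,"dy":0,"dz":1,"yaw":0},{"hand":1,"dx":0,"dy":0,"dz":1,"yaw":0}]' >/dev/null && c &&
python3 -m crank '[{"hand":1,"dx":0,"dy":0,"dz":1,"yaw":0},{"hand":1,"dx":0,"dy":0,"dz":1,"yaw":0}]' >/dev/null && c &&
python3 -m crank '[{"hand":1,"dx":0,"dy":0,"dz":1,"yaw":0},{"hand":1,"dx":0,"dy":0,"dz":1,"yaw":0}]' >/dev/null && c &&
python3 -m crank '[{"hand":1,"dx":0,"dy":0,"dz":1,"yaw":0},{"hand":1,"dx":0,"dy":0,"dz":1,"yaw":0}]' >/dev/null && c &&
python3 -m crank '[{"hand":1,"dx":0,"dy":0,"dz":1,"yaw":0},{"hand":1,"dx":0,"dy":0,"dz":1,"yaw":0}]' >/dev/null && c &&
python3 -m crank '[{"hand":1,"dx":0,"dy":0,"dz":1,"yaw":0},{"hand":1,"dx":0,"dy":0,"dz":1,"yaw":0}]' >/dev/null && c &&
python3 -m crank '[{"hand":1,"dx":0,"dy":0,"dz":1,"yaw":0},{"hand":1,"dx":0,"dy":0,"dz":1,"yaw":0}]' >/dev/null && c &&
python3 -m crank '[{"hand":1,"dx":0,"dy":0,"dz":1,"yaw":0},{"hand":1,"dx":0,"dy":0,"dz":1,"yaw":0}]' >/dev/null && c &&
python3 -m crank '[{"hand":1,"dx":0,"dy":0,"dz":1,"yaw":0},{"hand":1,"dx":0,"dy":0,"dz":1,"yaw":0}]' >/dev/null && c &&
python3 -m crank '[{"hand":1,"dx":0,"dy":0,"dz":1,"yaw":0},{"hand":1,"dx":0,"dy":0,"dz":1,"yaw":0}]' >/dev/null && c
```

```text
t 13.77 railx -22.85 z 0.0427 fx -0.0 fy 0.6 fz -2.8 
t 13.93 railx -21.85 z 0.0427 fx -0.2 fy -0.2 fz -2.6 
t 14.10 railx -20.84 z 0.0427 fx -0.2 fy 0.3 fz -2.7 
t 14.27 railx -19.82 z 0.0427 fx -0.8 fy -0.6 fz -2.5 
t 14.43 railx -18.82 z 0.0427 fx 0.1 fy 0.7 fz -3.6 
t 14.60 railx -17.83 z 0.0427 fx 0.0 fy -0.7 fz -2.6 
t 14.77 railx -16.84 z 0.0427 fx 1.7 fy -0.1 fz -3.1 
t 14.93 railx -15.85 z 0.0427 fx 0.6 fy 0.7 fz -1.6 
t 15.10 railx -14.83 z 0.0427 fx -0.2 fy 0.3 fz -2.0 
t 15.27 railx -13.82 z 0.0427 fx -0.3 fy 0.7 fz -2.9 
t 15.43 railx -12.82 z 0.0427 fx -0.4 fy -0.2 fz -2.6 
t 15.60 railx -11.86 z 0.0427 fx 0.6 fy -0.4 fz -3.7
```

```bash
c(){ python3 chk.py; }
python3 -m crank '[{"hand":1,"dx":0,"dy":0,"dz":1,"yaw":0},{"hand":1,"dx":0,"dy":0,"dz":1,"yaw":0}]' >/dev/null && c &&
python3 -m crank '[{"hand":1,"dx":0,"dy":0,"dz":1,"yaw":0},{"hand":1,"dx":0,"dy":0,"dz":1,"yaw":0}]' >/dev/null && c &&
python3 -m crank '[{"hand":1,"dx":0,"dy":0,"dz":1,"yaw":0},{"hand":1,"dx":0,"dy":0,"dz":1,"yaw":0}]' >/dev/null && c &&
python3 -m crank '[{"hand":1,"dx":0,"dy":0,"dz":1,"yaw":0},{"hand":1,"dx":0,"dy":0,"dz":1,"yaw":0}]' >/dev/null && c &&
python3 -m crank '[{"hand":1,"dx":0,"dy":0,"dz":1,"yaw":0},{"hand":1,"dx":0,"dy":0,"dz":1,"yaw":0}]' >/dev/null && c &&
python3 -m crank '[{"hand":1,"dx":0,"dy":0,"dz":1,"yaw":0},{"hand":1,"dx":0,"dy":0,"dz":1,"yaw":0}]' >/dev/null && c &&
python3 -m crank '[{"hand":1,"dx":0,"dy":0,"dz":1,"yaw":0},{"hand":1,"dx":0,"dy":0,"dz":1,"yaw":0}]' >/dev/null && c &&
python3 -m crank '[{"hand":1,"dx":0,"dy":0,"dz":1,"yaw":0},{"hand":1,"dx":0,"dy":0,"dz":1,"yaw":0}]' >/dev/null && c &&
python3 -m crank '[{"hand":1,"dx":0,"dy":0,"dz":1,"yaw":0},{"hand":1,"dx":0,"dy":0,"dz":1,"yaw":0}]' >/dev/null && c &&
python3 -m crank '[{"hand":1,"dx":0,"dy":0,"dz":1,"yaw":0},{"hand":1,"dx":0,"dy":0,"dz":1,"yaw":0}]' >/dev/null && c &&
python3 -m crank '[{"hand":1,"dx":0,"dy":0,"dz":1,"yaw":0},{"hand":1,"dx":0,"dy":0,"dz":1,"yaw":0}]' >/dev/null && c &&
python3 -m crank '[{"hand":1,"dx":0,"dy":0,"dz":1,"yaw":0},{"hand":1,"dx":0,"dy":0,"dz":1,"yaw":0}]' >/dev/null && c &&
python3 -m crank '[{"hand":1,"dx":0,"dy":0,"dz":1,"yaw":0},{"hand":1,"dx":0,"dy":0,"dz":1,"yaw":0}]' >/dev/null && c &&
python3 -m crank '[{"hand":1,"dx":0,"dy":0,"dz":1,"yaw":0},{"hand":1,"dx":0,"dy":0,"dz":1,"yaw":0}]' >/dev/null && c &&
python3 -m crank '[{"hand":1,"dx":0,"dy":0,"dz":1,"yaw":0},{"hand":1,"dx":0,"dy":0,"dz":1,"yaw":0}]' >/dev/null && c
```

```text
t 15.77 railx -10.84 z 0.0427 fx 0.2 fy -0.5 fz -2.0 
t 15.93 railx -9.85 z 0.0427 fx 0.1 fy 0.4 fz -2.4 
t 16.10 railx -8.84 z 0.0427 fx -0.2 fy 0.4 fz -2.3 
t 16.27 railx -7.82 z 0.0427 fx 0.1 fy 0.2 fz -1.8 
t 16.43 railx -6.83 z 0.0427 fx 0.1 fy -0.1 fz -2.7 
t 16.60 railx -5.81 z 0.0427 fx -1.1 fy 0.2 fz -2.6 
t 16.77 railx -4.85 z 0.0427 fx -0.0 fy 0.7 fz -2.9 
t 16.93 railx -3.83 z 0.0427 fx -0.1 fy 0.3 fz -1.7 
t 17.10 railx -2.82 z 0.0427 fx 0.1 fy 0.1 fz -2.6 
t 17.27 railx -1.83 z 0.0427 fx -0.5 fy 0.8 fz -1.8 
t 17.43 railx -0.85 z 0.0427 fx 0.4 fy -0.5 fz -2.6 
t 17.60 railx 0.19 z 0.0427 fx -0.5 fy 0.3 fz -2.5 
t 17.77 railx 1.16 z 0.0427 fx 0.1 fy -0.1 fz -2.5 
t 17.93 railx 2.18 z 0.0427 fx 1.2 fy 0.3 fz -1.9 
t 18.10 railx 3.10 z 0.0427 fx -0.1 fy -0.4 fz -2.9
```

```bash
c(){ python3 chk.py; }
python3 -m crank '[{"hand":1,"dx":0,"dy":0,"dz":1,"yaw":0},{"hand":1,"dx":0,"dy":0,"dz":1,"yaw":0}]' >/dev/null && c &&
python3 -m crank '[{"hand":1,"dx":0,"dy":0,"dz":1,"yaw":0},{"hand":1,"dx":0,"dy":0,"dz":1,"yaw":0}]' >/dev/null && c &&
python3 -m crank '[{"hand":1,"dx":0,"dy":0,"dz":1,"yaw":0},{"hand":1,"dx":0,"dy":0,"dz":1,"yaw":0}]' >/dev/null && c &&
python3 -m crank '[{"hand":1,"dx":0,"dy":0,"dz":1,"yaw":0},{"hand":1,"dx":0,"dy":0,"dz":1,"yaw":0}]' >/dev/null && c &&
python3 -m crank '[{"hand":1,"dx":0,"dy":0,"dz":1,"yaw":0},{"hand":1,"dx":0,"dy":0,"dz":1,"yaw":0}]' >/dev/null && c &&
python3 -m crank '[{"hand":1,"dx":0,"dy":0,"dz":1,"yaw":0},{"hand":1,"dx":0,"dy":0,"dz":1,"yaw":0}]' >/dev/null && c &&
python3 -m crank '[{"hand":1,"dx":0,"dy":0,"dz":1,"yaw":0},{"hand":1,"dx":0,"dy":0,"dz":1,"yaw":0}]' >/dev/null && c &&
python3 -m crank '[{"hand":1,"dx":0,"dy":0,"dz":1,"yaw":0},{"hand":1,"dx":0,"dy":0,"dz":1,"yaw":0}]' >/dev/null && c &&
python3 -m crank '[{"hand":1,"dx":0,"dy":0,"dz":1,"yaw":0},{"hand":1,"dx":0,"dy":0,"dz":1,"yaw":0}]' >/dev/null && c &&
python3 -m crank '[{"hand":1,"dx":0,"dy":0,"dz":1,"yaw":0},{"hand":1,"dx":0,"dy":0,"dz":1,"yaw":0}]' >/dev/null && c &&
python3 -m crank '[{"hand":1,"dx":0,"dy":0,"dz":1,"yaw":0},{"hand":1,"dx":0,"dy":0,"dz":1,"yaw":0}]' >/dev/null && c &&
python3 -m crank '[{"hand":1,"dx":0,"dy":0,"dz":1,"yaw":0},{"hand":1,"dx":0,"dy":0,"dz":1,"yaw":0}]' >/dev/null && c &&
python3 -m crank '[{"hand":1,"dx":0,"dy":0,"dz":1,"yaw":0},{"hand":1,"dx":0,"dy":0,"dz":1,"yaw":0}]' >/dev/null && c &&
python3 -m crank '[{"hand":1,"dx":0,"dy":0,"dz":1,"yaw":0},{"hand":1,"dx":0,"dy":0,"dz":1,"yaw":0}]' >/dev/null && c &&
python3 -m crank '[{"hand":1,"dx":0,"dy":0,"dz":1,"yaw":0},{"hand":1,"dx":0,"dy":0,"dz":1,"yaw":0}]' >/dev/null && c &&
python3 -m crank '[{"hand":1,"dx":0,"dy":0,"dz":1,"yaw":0},{"hand":1,"dx":0,"dy":0,"dz":1,"yaw":0}]' >/dev/null && c &&
python3 -m crank '[{"hand":1,"dx":0,"dy":0,"dz":1,"yaw":0},{"hand":1,"dx":0,"dy":0,"dz":1,"yaw":0}]' >/dev/null && c &&
python3 -m crank '[{"hand":1,"dx":0,"dy":0,"dz":1,"yaw":0},{"hand":1,"dx":0,"dy":0,"dz":1,"yaw":0}]' >/dev/null && c
```

```text
t 18.27 railx 3.75 z 0.0428 fx -3.1 fy 0.7 fz -2.4 STOP
```

The advance fell short (+0.65 mm) with -3 N along the slot. I'll confirm with a 0.3 mm nudge and check the lateral position and z.

```bash
python3 -m crank '[{"hand":1,"dx":0,"dy":0,"dz":0,"yaw":0}]' >/dev/null; python3 chk.py; python3 -m crank '[{"hand":1,"dx":0,"dy":0,"dz":0.3,"yaw":0},{"hand":1,"dx":0,"dy":0,"dz":0.3,"yaw":0}]'; python3 chk.py
```

```text
t 18.35 railx 3.70 z 0.0427 fx -1.8 fy 0.5 fz -0.8 
clock: 18.52
position: [0.558, -0.0831, 0.0428]
tool_rot: [-1.571, -0.0, 0.135]
force: [0.2, -3.6, -0.7]
grip_width: 0.012
t 18.52 railx 3.97 z 0.0428 fx -3.6 fy -0.3 fz -0.7 STOP
```

The force rises with displacement, so this is the stop; it also fits the line seen at about +18 mm. Backing off about 2 mm from first contact and looking.

```bash
python3 -m crank '[{"hand":1,"dx":0,"dy":0,"dz":-1,"yaw":0},{"hand":1,"dx":0,"dy":0,"dz":-2,"yaw":0},{"hand":1,"dx":0,"dy":0,"dz":-2.9,"yaw":0},{"hand":1,"dx":0,"dy":0,"dz":-2.9,"yaw":0},{"hand":1,"dx":0,"dy":0,"dz":-2.9,"yaw":0}]'; python3 chk.py; python3 look.py w9;python3 - <<'E'
from h import *
im=bot.grab_frame('scene')[:,:,::-1][170:260,210:350];cv2.imwrite('pics/s9.png',cv2.resize(im,None,fx=5,fy=5))
E
P=$(python3 -c "
from workcell import bot;print(list(bot.observe()['position']))"); Y=$(python3 -c "
from workcell import bot;print(bot.observe()['tool_rot'][2])"); python3 slot.py w9 "$P" $Y 60 160
```

```text
clock: 18.93
position: [0.5582, -0.0856, 0.0426]
tool_rot: [-1.571, 0.0, 0.135]
force: [0.7, -0.1, -1.8]
grip_width: 0.0126
t 18.93 railx 1.50 z 0.0426 fx -0.1 fy 0.7 fz -1.8 
18.9333 [ 0.06   0.651 -0.017  1.881  0.018  0.61   0.166] [ 0.70246181 -0.0505674  -1.84391366] [ 0.55821331 -0.08559027  0.04263168] [-1.57055913e+00  1.56362234e-04  1.34940523e-01]
[ 238  190   30  110 2990] [252.85518395 244.01237458] [[ 0.55896606 -0.08483863  0.063     ]]
[113.  149.  227.5 240.  243. ]
25 z range 37.98131785593964 90.15031547068031
outerL at0 -29.29 slope -0.0003 mean -29.31
slotL at0 -6.16 slope -0.0009 mean -6.21
slotR at0 7.90 slope 0.0013 mean 7.99
outerR at0 31.37 slope -0.0018 mean 31.26
slotmid at0 0.87 slope 0.0002 mean 0.89
railmid at0 1.04 slope -0.0010 mean 0.97
```

View pics/w9.png

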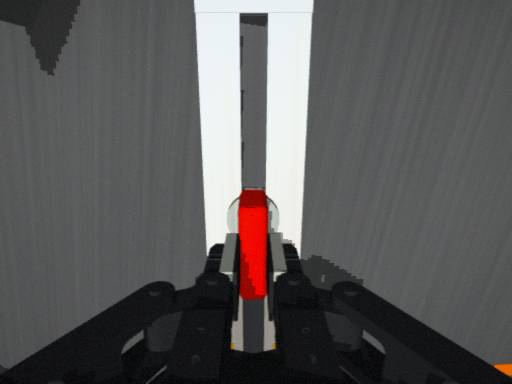

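View pics/s9.png

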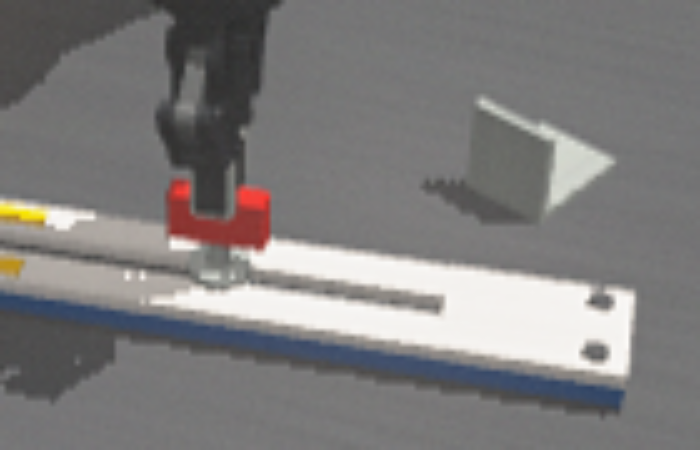

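Upright, centred and unloaded at about 2 mm off the stop. Starting the turn in small steps, with force and moment checks.

```bash
cat > chk2.py <<'E'
from workcell import bot
import numpy as np,sys
s=bot.observe();f=np.array(s['force']);p=np.array(s['position']);d=np.array([-.1346,.9909])
x=(p[:2]-[.5597,-.0869])@d*1000
fx=f[:2]@d; fy=f[:2]@[d[1],-d[0]]
bad=np.hypot(fx,fy)>3 or abs(f[2]+2.6)>3.5 or abs(s['moment'][2])>0.15
print('t %.2f yaw %.3f railx %.2f z %.4f fx %.1f fy %.1f fz %.1f'%(s['clock'],s['tool_rot'][2],x,p[2],fx,fy,f[2]),np.round(s['moment'],2),'STOP' if bad else '')
sys.exit(int(bad))
E
c(){ python3 chk2.py; }; c &&
python3 -m crank '[{"hand":1,"dx":0,"dy":0,"dz":0,"yaw":0.05},{"hand":1,"dx":0,"dy":0,"dz":0,"yaw":0.05}]' >/dev/null && c &&
python3 -m crank '[{"hand":1,"dx":0,"dy":0,"dz":0,"yaw":0.05},{"hand":1,"dx":0,"dy":0,"dz":0,"yaw":0.05}]' >/dev/null && c &&
python3 -m crank '[{"hand":1,"dx":0,"dy":0,"dz":0,"yaw":0.05},{"hand":1,"dx":0,"dy":0,"dz":0,"yaw":0.05}]' >/dev/null && c &&
python3 -m crank '[{"hand":1,"dx":0,"dy":0,"dz":0,"yaw":0.05},{"hand":1,"dx":0,"dy":0,"dz":0,"yaw":0.05}]' >/dev/null && c &&
python3 -m crank '[{"hand":1,"dx":0,"dy":0,"dz":0,"yaw":0.05},{"hand":1,"dx":0,"dy":0,"dz":0,"yaw":0.05}]' >/dev/null && c &&
python3 -m crank '[{"hand":1,"dx":0,"dy":0,"dz":0,"yaw":0.05},{"hand":1,"dx":0,"dy":0,"dz":0,"yaw":0.05}]' >/dev/null && c &&
python3 -m crank '[{"hand":1,"dx":0,"dy":0,"dz":0,"yaw":0.05},{"hand":1,"dx":0,"dy":0,"dz":0,"yaw":0.05}]' >/dev/null && c &&
python3 -m crank '[{"hand":1,"dx":0,"dy":0,"dz":0,"yaw":0.05},{"hand":1,"dx":0,"dy":0,"dz":0,"yaw":0.05}]' >/dev/null && c
```

```text
t 19.03 yaw 0.135 railx 1.51 z 0.0427 fx -0.5 fy -0.2 fz -3.4 [0.01 0.   0.05] 
t 19.20 yaw 0.083 railx 1.51 z 0.0427 fx -0.1 fy 0.3 fz -1.9 [-0.   -0.02  0.04] 
t 19.37 yaw 0.034 railx 1.48 z 0.0427 fx 0.2 fy 0.4 fz -2.8 [ 0.03  0.01 -0.06] 
t 19.53 yaw -0.015 railx 1.50 z 0.0427 fx -0.0 fy -0.2 fz -3.0 [ 0.06  0.01 -0.01] 
t 19.70 yaw -0.065 railx 1.45 z 0.0427 fx 0.4 fy -0.0 fz -2.0 [ 0.03  0.01 -0.04] 
t 19.87 yaw -0.114 railx 1.46 z 0.0427 fx 0.4 fy -0.6 fz -2.0 [0.02 0.   0.01] 
t 20.03 yaw -0.164 railx 1.41 z 0.0427 fx 0.5 fy 0.6 fz -2.1 [-0.01 -0.03 -0.03] 
t 20.20 yaw -0.214 railx 1.40 z 0.0427 fx 0.5 fy 0.4 fz -2.1 [ 0.07 -0.03 -0.03] 
t 20.37 yaw -0.264 railx 1.42 z 0.0427 fx -0.3 fy 0.5 fz -2.8 [-0.04  0.05 -0.01]
```

It turns freely past 0.4 rad, so this is the pocket. Continuing.

```bash
c(){ python3 chk2.py; }; 
python3 -m crank '[{"hand":1,"dx":0,"dy":0,"dz":0,"yaw":0.04},{"hand":1,"dx":0,"dy":0,"dz":0,"yaw":0.08}]' >/dev/null && c &&
python3 -m crank '[{"hand":1,"dx":0,"dy":0,"dz":0,"yaw":0.04},{"hand":1,"dx":0,"dy":0,"dz":0,"yaw":0.08}]' >/dev/null && c &&
python3 -m crank '[{"hand":1,"dx":0,"dy":0,"dz":0,"yaw":0.04},{"hand":1,"dx":0,"dy":0,"dz":0,"yaw":0.08}]' >/dev/null && c &&
python3 -m crank '[{"hand":1,"dx":0,"dy":0,"dz":0,"yaw":0.04},{"hand":1,"dx":0,"dy":0,"dz":0,"yaw":0.08}]' >/dev/null && c &&
python3 -m crank '[{"hand":1,"dx":0,"dy":0,"dz":0,"yaw":0.04},{"hand":1,"dx":0,"dy":0,"dz":0,"yaw":0.08}]' >/dev/null && c &&
python3 -m crank '[{"hand":1,"dx":0,"dy":0,"dz":0,"yaw":0.04},{"hand":1,"dx":0,"dy":0,"dz":0,"yaw":0.08}]' >/dev/null && c &&
python3 -m crank '[{"hand":1,"dx":0,"dy":0,"dz":0,"yaw":0.04},{"hand":1,"dx":0,"dy":0,"dz":0,"yaw":0.08}]' >/dev/null && c &&
python3 -m crank '[{"hand":1,"dx":0,"dy":0,"dz":0,"yaw":0.04},{"hand":1,"dx":0,"dy":0,"dz":0,"yaw":0.08}]' >/dev/null && c
python3 look.py w10
```

```text
t 20.53 yaw -0.342 railx 1.35 z 0.0427 fx -0.6 fy 0.1 fz -3.1 [-0.01 -0.05 -0.01] 
t 20.70 yaw -0.422 railx 1.37 z 0.0427 fx 0.2 fy -0.0 fz -2.6 [ 0.01 -0.02 -0.03] 
t 20.87 yaw -0.502 railx 1.38 z 0.0427 fx 0.7 fy -0.8 fz -2.9 [ 0.01 -0.01  0.05] 
t 21.03 yaw -0.582 railx 1.37 z 0.0427 fx 0.3 fy 0.2 fz -2.6 [-0.   -0.04  0.04] 
t 21.20 yaw -0.662 railx 1.41 z 0.0427 fx 0.5 fy 0.6 fz -2.9 [ 0.03  0.05 -0.02] 
t 21.37 yaw -0.742 railx 1.40 z 0.0427 fx 0.7 fy -0.4 fz -1.9 [-0.01 -0.05 -0.  ] 
t 21.53 yaw -0.822 railx 1.40 z 0.0427 fx -0.2 fy -0.1 fz -2.8 [ 0.03  0.05 -0.01] 
t 21.70 yaw -0.902 railx 1.41 z 0.0427 fx 0.6 fy -0.8 fz -2.1 [ 0.05 -0.02 -0.  ] 
21.7 [-0.137  0.673  0.262  1.892 -0.284  0.613 -0.598] [-0.82976169  0.47737393 -2.13486573] [ 0.55823442 -0.08567923  0.04265466] [-1.57092539e+00  1.29312585e-04 -9.02433637e-01]
[ 238  190   30  110 2956] [252.8105548  244.09675237] [[ 0.55968579 -0.08534435  0.063     ]]
[ 91. 139. 160. 233. 243.]
```

View pics/w10.png

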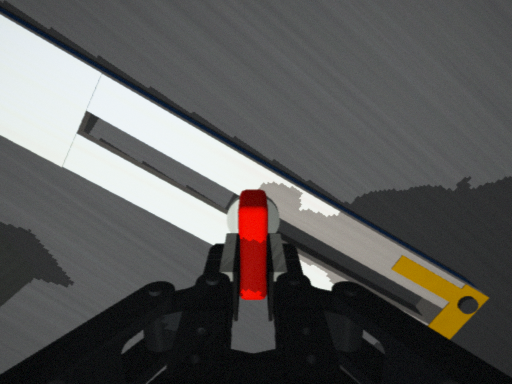

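Halfway round with no load, and the collar (228–278) still sits over the slot. Finishing the quarter turn.

```bash
c(){ python3 chk2.py; }; 
python3 -m crank '[{"hand":1,"dx":0,"dy":0,"dz":0,"yaw":0.04},{"hand":1,"dx":0,"dy":0,"dz":0,"yaw":0.08}]' >/dev/null && c &&
python3 -m crank '[{"hand":1,"dx":0,"dy":0,"dz":0,"yaw":0.04},{"hand":1,"dx":0,"dy":0,"dz":0,"yaw":0.08}]' >/dev/null && c &&
python3 -m crank '[{"hand":1,"dx":0,"dy":0,"dz":0,"yaw":0.04},{"hand":1,"dx":0,"dy":0,"dz":0,"yaw":0.08}]' >/dev/null && c &&
python3 -m crank '[{"hand":1,"dx":0,"dy":0,"dz":0,"yaw":0.04},{"hand":1,"dx":0,"dy":0,"dz":0,"yaw":0.08}]' >/dev/null && c &&
python3 -m crank '[{"hand":1,"dx":0,"dy":0,"dz":0,"yaw":0.04},{"hand":1,"dx":0,"dy":0,"dz":0,"yaw":0.08}]' >/dev/null && c &&
python3 -m crank '[{"hand":1,"dx":0,"dy":0,"dz":0,"yaw":0.04},{"hand":1,"dx":0,"dy":0,"dz":0,"yaw":0.08}]' >/dev/null && c &&
python3 -m crank '[{"hand":1,"dx":0,"dy":0,"dz":0,"yaw":0.054},{"hand":1,"dx":0,"dy":0,"dz":0,"yaw":0.054}]' >/dev/null && c
python3 look.py w11
```

```text
t 21.92 yaw -0.982 railx 1.44 z 0.0427 fx 0.4 fy 0.1 fz -2.8 [ 0.01  0.02 -0.02] 
t 22.08 yaw -1.062 railx 1.39 z 0.0427 fx 0.4 fy 0.4 fz -2.8 [-0.02  0.02 -0.04] 
t 22.25 yaw -1.142 railx 1.41 z 0.0427 fx -0.2 fy -0.6 fz -2.4 [ 0.03 -0.07 -0.09] 
t 22.42 yaw -1.222 railx 1.46 z 0.0426 fx -0.7 fy -0.0 fz -2.6 [ 0.02 -0.04 -0.02] 
t 22.58 yaw -1.302 railx 1.47 z 0.0426 fx -0.7 fy 0.4 fz -2.2 [ 0.06  0.04 -0.01] 
t 22.75 yaw -1.382 railx 1.45 z 0.0426 fx 0.1 fy -0.0 fz -1.8 [0.04 0.   0.  ] 
t 22.92 yaw -1.437 railx 1.54 z 0.0426 fx 0.2 fy 0.6 fz -1.6 [-0.    0.03  0.02] 
22.9167 [-0.235  0.699  0.405  1.897 -0.442  0.635 -0.991] [ 0.55733186  0.25400526 -1.56933478] [ 0.55818888 -0.08555074  0.04257488] [-1.57122236e+00  6.35382104e-05 -1.43749987e+00]
[ 239  190   29  110 2958] [252.84212306 244.71331981] [[ 0.55949212 -0.08574326  0.063     ]]
[ 78. 138. 158. 231. 242.]
```

View pics/w11.png

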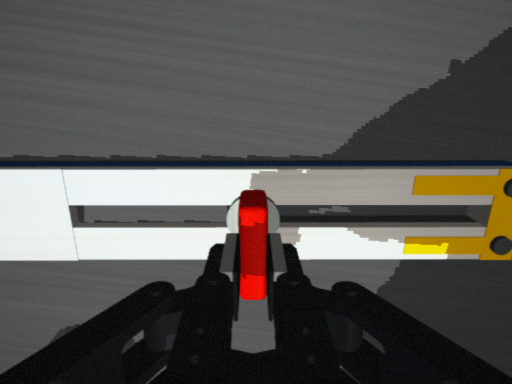

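Turned square to the slot with no load. Setting the collar down gently, then releasing.

```bash
python3 -m crank '[{"hand":1,"dx":0,"dy":0.4,"dz":0,"yaw":0},{"hand":1,"dx":0,"dy":0.7,"dz":0,"yaw":0},{"hand":1,"dx":0,"dy":0.7,"dz":0,"yaw":0}]'; python3 -m crank '[{"hand":1,"dx":0,"dy":0.2,"dz":0,"yaw":0},{"hand":1,"dx":0,"dy":0.2,"dz":0,"yaw":0}]'; python3 chk2.py
```

```text
clock: 23.22
position: [0.5582, -0.0857, 0.0419]
tool_rot: [-1.571, 0.0, -1.437]
force: [0.5, -0.3, -2.3]
grip_width: 0.0119
clock: 23.38
position: [0.5583, -0.0857, 0.0418]
tool_rot: [-1.571, 0.0, -1.438]
force: [-0.4, 1.1, -2.5]
grip_width: 0.0125
t 23.38 yaw -1.438 railx 1.36 z 0.0418 fx 1.1 fy -0.2 fz -2.5 [-0.01 -0.    0.04]
```

```bash
python3 -m crank '[{"hand":0.7,"dx":0,"dy":0,"dz":0,"yaw":0},{"hand":0.6,"dx":0,"dy":0,"dz":0,"yaw":0},{"hand":0.5,"dx":0,"dy":0,"dz":0,"yaw":0},{"hand":0.4,"dx":0,"dy":0,"dz":0,"yaw":0},{"hand":0.3,"dx":0,"dy":0,"dz":0,"yaw":0},{"hand":0.2,"dx":0,"dy":0,"dz":0,"yaw":0},{"hand":0.2,"dx":0,"dy":0,"dz":0,"yaw":0},{"hand":0.2,"dx":0,"dy":0,"dz":0,"yaw":0}]'
python3 look.py w12
```

```text
clock: 24.05
position: [0.5583, -0.0857, 0.0418]
tool_rot: [-1.571, 0.0, -1.439]
force: [-0.1, -0.4, 0.1]
grip_width: 0.0685
24.05 [-0.234  0.7    0.404  1.897 -0.443  0.633 -0.992] [-0.14633871 -0.41404633  0.07806843] [ 0.55829642 -0.08569057  0.04180683] [-1.57079290e+00  8.15894008e-06 -1.43899612e+00]
[ 238  190   30  110 3040] [252.80065789 244.62697368] [[ 0.56002799 -0.08580498  0.063     ]]
[ 79. 130. 154. 162. 242.]
```

View pics/w12.png

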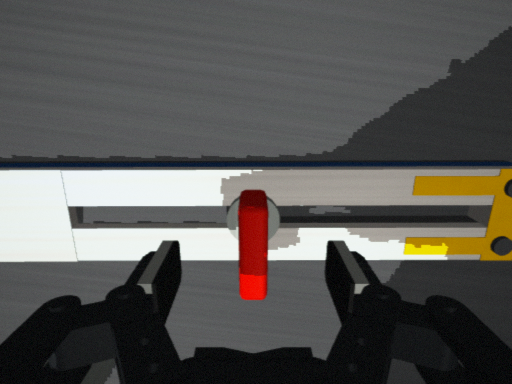

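Released, and the stud hasn't moved. Retreating upward, then a final check from all views.

```bash
python3 -m crank '[{"hand":0.2,"dx":0,"dy":-10,"dz":0,"yaw":0},{"hand":0.2,"dx":0,"dy":-30,"dz":0,"yaw":0},{"hand":0.1,"dx":0,"dy":-60,"dz":0,"yaw":0},{"hand":0,"dx":0,"dy":-90,"dz":0,"yaw":0},{"hand":0,"dx":0,"dy":-120,"dz":0,"yaw":0},{"hand":0,"dx":0,"dy":-150,"dz":0,"yaw":0},{"hand":0,"dx":0,"dy":-150,"dz":0,"yaw":0},{"hand":0,"dx":0,"dy":-150,"dz":0,"yaw":0},{"hand":0,"dx":0,"dy":-150,"dz":0,"yaw":0}]'
python3 look.py w13
python3 - <<'E'
from h import *
R=[]
for n in('scene','side'):
    ci=bot.camera_info(n);im=bot.grab_frame(n)[:,:,::-1].copy();cv2.imwrite(f'pics/{n}13.png',im)
    hsv=cv2.cvtColor(im,cv2.COLOR_BGR2HSV);m=((hsv[...,0]<4)|(hsv[...,0]>176))&(hsv[...,1]>150)&(hsv[...,2]>50)
    b=big(m)[0];print(n,b[1],b[2]);R.append(ray(ci,b[2]))
p=tri(R);print('handle',p)
a=cv2.imread('pics/scene13.png')[170:260,180:350];cv2.imwrite('pics/s13.png',cv2.resize(a,None,fx=4.5,fy=4.5))
ci=np.load('w13.npy',allow_pickle=True).item();im=cv2.imread('pics/w13.png')
hsv=cv2.cvtColor(im,cv2.COLOR_BGR2HSV);m=((hsv[...,0]<4)|(hsv[...,0]>176))&(hsv[...,1]>150)&(hsv[...,2]>50)
b=big(m)[0];c=max(cv2.findContours(b[0].astype(np.uint8),0,1)[0],key=cv2.contourArea)
print(cv2.minAreaRect((plane(ci,c[:,0],.075)[:,:2]*1000).astype(np.float32)))
E
```

```text
clock: 24.85
position: [0.5581, -0.0855, 0.1919]
tool_rot: [-1.571, 0.0, -1.439]
force: [0.6, -0.3, -0.9]
grip_width: 0.0853
24.85 [-0.337  0.495  0.542  1.798 -0.31   0.935 -1.1  ] [ 0.56293638 -0.2564159  -0.9215182 ] [ 0.55807276 -0.08552637  0.19194235] [-1.57073503e+00  2.35969724e-04 -1.43881963e+00]
[246 144  15  56 795] [253.12830189 171.33207547] [[ 0.55944651 -0.08601715  0.063     ]]
[110.7 217.5 242.  243.  243. ]
scene [249 203   9  20 114] [253.37719298 211.59649123]
side [265 191  18  11 146] [273.52054795 196.34246575]
handle [ 0.56000248 -0.08540731  0.06250823]
((561.64404296875, -85.59796142578125), (51.5657844543457, 13.035066604614258), 7.62315034866333)
```

View pics/w13.png

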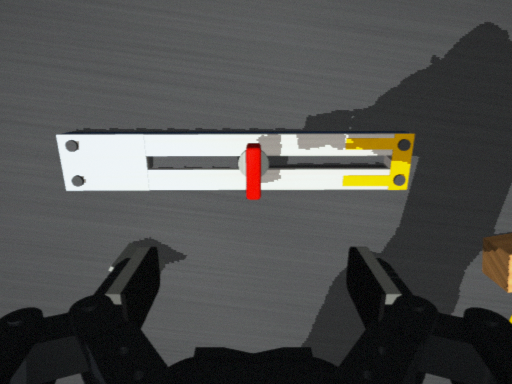

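View pics/s13.png

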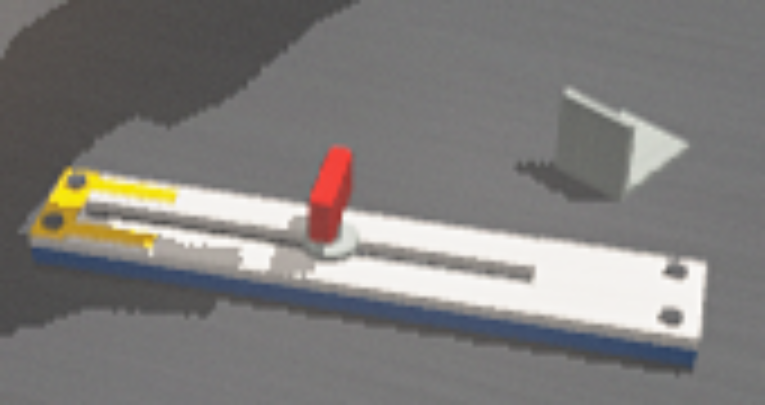

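View pics/side13.png

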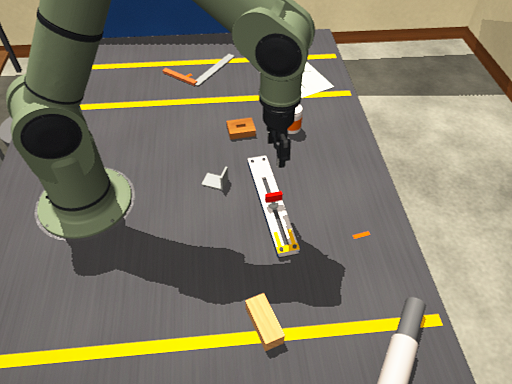

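The stud stands upright, square to the slot (handle at 7.6°, slot normal 7.7°), with its collar on the rail. The bystanders are where they were, and the gripper is well clear.

```bash
python3 -c "
from workcell import bot
bot.job_done();print(bot.observe()['clock'])"
```

```text
the job is handed in; nothing more can be done
the job is handed in; nothing more can be done
```

The stud is locked in the rail and released, and the job was handed in at about 25 s of the 61 s allowed; no verdict was reported.

**What I did:**
- **Loading:** I lifted the stud straight out of the rack and lowered it into the slot at rail x of about −115 mm. I felt for the collar seat there and found it where computed.
- **Finding the stop:** I slid the stud along in 1 mm steps from just before the stop zone, checking the force after each. It met the stop with its axis at rail x of about +3.5 mm, at about 3.6 N.
- **Locking:** I backed off about 2 mm and turned it a quarter turn, with no noticeable load. Then I set the collar down, released the stud and raised the arm clear.

**Last checks:**
- **Squareness:** the handle lies at 7.6° and the slot's normal at 7.7°, so it is square within measurement.
- **Upright and seated:** in the pictures the stud stands upright with its collar on the rail.
- **Bystanders:** the steel angle and the offcut look unmoved. The tin also looks in place, but the gripper partly hides it in the last view. I judged these by eye and did not measure them.
- **Contact forces:** wrist force readings at the contacts stayed under about 8 N. They were read only at the end of each move, so brief peaks within a move were not seen.
- **One disagreement:** the two-camera estimate puts the handle at z = 62.5 mm, where 60 mm is expected when seated. That is near the 2 mm calibration error. The seat felt at TCP z = 41.8 mm and the collar in the pictures both agree with a seated stud.

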